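# Restock the fuse lane and send the reorder tag down behind it

## Task

Restock the roller lane with the delivered fuse boxes: lay every box that is on the bench flat into the open upper part of the lane, long side across it, so that it slides down under the hold-down strip and they queue up against the stop without gaps. Then send one reorder tag down behind the last box: push the dispenser's thumb slide fully in so that the bottom tag comes out of the mouth, pull that tag out by its tab and lay it flat in the lane so that it slides down against the last box. Leave the other tags in the dispenser and do not disturb the solder reel, the amber bottle and the green tape.

Things in the scene. Friction and masses are not known exactly. Their poses are not given: they have to be found in the camera images.
- lane_stop (a point): lower end of a fixed roller lane: 0.40 m long aluminium channel with white rollers, running left-right, stop at the right. Point: on the roller tops (36 mm above the bench), mid-width, at the uphill face of the orange stop. x: uphill along the lane (18 degrees); y: level, across it, towards the robot; z: square off the rollers. Boxes and tags laid flat slide down by themselves; 6 boxes fill 0.24 m
- lane_load (a point): loading spot of the lane: on the roller tops, mid-width, 0.325 m uphill of the stop, 136 mm above the bench; axes as lane_stop. The lane is open above here. Its side walls stand 14 mm above the rollers, 68 mm apart up to 0.285 m from the stop, then flaring to 88 mm at the open upper end, 0.402 m from the stop
- strip_end (a point): upper end of the steel hold-down strip, 14 mm wide, that runs along the middle of the lane from near the stop to 0.25 m uphill, 23 mm above the rollers, carried by two bridges over the lane (29 mm high); its upper end is bent up to 36 mm. Things go in only uphill of it
- dispenser: fixed tag dispenser: grey base 80 mm wide, 12 mm thick, with a tower (74 x 84 mm, top 46 mm above the bench) holding a stack of yellow tags, flat, tabs to the mouth. Origin: on the bench under the tower's centre. -y: out of the mouth, a slot 9 mm high in the front wall that only the bottom tag can leave; the base ends at y = -0.044 and, behind the thumb slide, at y = 0.132
- mouth (a point): middle of the mouth slot's lower edge at the outer face of the dispenser's front wall, 12 mm above the bench, 42 mm from the tower's centre
- thumb_slide (a joint): travel of the dispenser's thumb slide, m: 0 at rest, 0.036 pushed fully towards the tower. Its tongue pushes the bottom tag ahead, whose tab then stands about 30 mm out of the mouth. A light spring (1 N at rest, 2.8 N at full travel) brings the slide back when let go; the tag stays out
- thumb_back (a point): centre of the back face of the slide's thumb piece, a ribbed orange block 30 mm wide, 22 mm thick along its travel, from 15 to 47 mm above the bench; push it here along the dispenser's -y. It moves with the slide; at rest it is 109 mm behind the tower's centre
- box1_mid (a point): centre of delivered box 1 (may be absent: None): flat white cardboard box with a red stripe, 40 x 62 x 16 mm (x, y, z), about 30 g; at the start lying flat on the bench. Axes: x along its 40 mm, y along its 62 mm, z up through its 16 mm
- box2_mid (a point): centre of delivered box 2 (may be absent: None): flat white cardboard box with a red stripe, 40 x 62 x 16 mm (x, y, z), about 30 g; at the start lying flat on the bench. Axes: x along its 40 mm, y along its 62 mm, z up through its 16 mm
- box3_mid (a point): centre of delivered box 3 (may be absent: None): flat white cardboard box with a red stripe, 40 x 62 x 16 mm (x, y, z), about 30 g; at the start lying flat on the bench. Axes: x along its 40 mm, y along its 62 mm, z up through its 16 mm
- box4_mid (a point): centre of delivered box 4 (may be absent: None): flat white cardboard box with a red stripe, 40 x 62 x 16 mm (x, y, z), about 30 g; at the start lying flat on the bench. Axes: x along its 40 mm, y along its 62 mm, z up through its 16 mm
- box5_mid (a point): centre of delivered box 5 (may be absent: None): flat white cardboard box with a red stripe, 40 x 62 x 16 mm (x, y, z), about 30 g; at the start lying flat on the bench. Axes: x along its 40 mm, y along its 62 mm, z up through its 16 mm
- box6_mid (a point): centre of delivered box 6 (may be absent: None): flat white cardboard box with a red stripe, 40 x 62 x 16 mm (x, y, z), about 30 g; at the start lying flat on the bench. Axes: x along its 40 mm, y along its 62 mm, z up through its 16 mm
- tag1_mid (a point): reorder tag 1, the bottom one of the stack: rigid yellow tag 74 mm long, 6 mm thick, with a white field, 25 g. Point: half-way along its length and thickness. Body 60 mm wide, from 9 mm on the tab side of this point to 37 mm on the other; tab 26 mm wide, running out to 37 mm on its -y side. x across, y along (tab at -y), z up
- tag2_mid (a point): reorder tag 2, higher in the stack; stays in the dispenser: rigid yellow tag 74 mm long, 6 mm thick, with a white field, 25 g. Point: half-way along its length and thickness. Body 60 mm wide, from 9 mm on the tab side of this point to 37 mm on the other; tab 26 mm wide, running out to 37 mm on its -y side. x across, y along (tab at -y), z up
- tag3_mid (a point): reorder tag 3, higher in the stack; stays in the dispenser: rigid yellow tag 74 mm long, 6 mm thick, with a white field, 25 g. Point: half-way along its length and thickness. Body 60 mm wide, from 9 mm on the tab side of this point to 37 mm on the other; tab 26 mm wide, running out to 37 mm on its -y side. x across, y along (tab at -y), z up
- tag4_mid (a point): reorder tag 4, higher in the stack; stays in the dispenser: rigid yellow tag 74 mm long, 6 mm thick, with a white field, 25 g. Point: half-way along its length and thickness. Body 60 mm wide, from 9 mm on the tab side of this point to 37 mm on the other; tab 26 mm wide, running out to 37 mm on its -y side. x across, y along (tab at -y), z up
- reel: reel of solder wire, blue ends, 61 mm across and 38 mm high, standing on the bench; origin under its centre; leave alone
- flux: small amber bottle with black cap, 32 mm across, 58 mm high; origin under its centre; leave alone
- film_tape: roll of green tape lying flat, 82 mm across, 18 mm high; origin under its centre; leave alone
Things that resemble listed ones, but are neither listed nor needed, are in the scene too. What is shaped like the part that bears box1_mid but blue is not meant. Leave any pink look-alike of the part that bears box4_mid alone.

How it is judged:
By the outcome, as a careful person would: the job done as asked, in the order asked, and still so for the second after the job is handed in, with the robot touching nothing.
Of box1, box2, box3, box4, box5, box6 only 4 to 6 are there at a start; the rules pass over those that are not, and their reading is None.
At some moment in a run one of box1, box2, box3, box4, box5, box6 may be knocked a few centimetres aside while the robot is not near it.
Once in a run the grip may slacken for a moment while it holds something.
It also fails if it takes over 210 s, if anything falls off the work surface, if the arm or the gripper's body presses on something with over 40 N, if the wrist force passes 120 N, or if a joint passes its speed limit or range.

## Robot

A 7-joint arm with a two-finger parallel gripper is mounted at the origin on a cart in front of the work surface, level with it; the furniture and walls round the work are solid. World frame = base frame: x ahead of the robot, y to its left, z up, the work surface at z = 0. Lengths are in mm, angles in rad, forces in N, time in s.
With the tool pointing down it reaches from about 400 to 875 mm from the base axis. Payload 4.4 kg.
Tool frame: the origin (TCP) lies where the fingers leave the gripper's body, on its centre line; the fingertips stand 73 mm ahead of it and the grasp point (between the pads) lies 54 mm ahead of it; z points along the fingers, y is the line along which they close (so a half turn about z gives the same grasp; the last joint's range is limited). The gripper opens to 85 mm and grips with 20 to 120 N. Pads are 22 mm wide; open, the fingers measure 114 mm over their backs; the gripper's body (76 mm by 85 mm) begins 54 mm behind the grasp point. The pads swing forward as they close: fully open they stand 13 mm farther back than shut.
Start: joints at [-1.245, 0.628, 0.038, 1.517, -0.027, 0.996, -0.02], TCP at [248.184, 600.767, 303.913] pointing down, gripper open.
Joint ranges: [-3.06, 3.06], [-0.37, 2.12], [-1.25, 1.32], [0.18, 2.47], [-1.1, 4.24], [0.23, 1.98], [-2.94, 2.94]. Speed limits (rad/s): [2.57, 2.57, 3.14, 3.14, 3.14, 3.14, 3.14].

## Interface

Orientations are given as [roll, pitch, yaw] about the fixed x, y, z axes, in that order (R = Rz(yaw) Ry(pitch) Rx(roll)).
In Python, from cell import ctrl gives the robot as it stands.
- The arm moves only by the tool send_rows, never from a script. Its argument "rows" is a list that holds one entry, the list of rows, each a list of 6 numbers: the shift along the tool's x, y, z in cm, then the turn, a rotation vector about the tool's x, y, z in rad. In form: [[[tx, ty, tz, wx, wy, wz], ...]]. A call has 1 to 10 rows; each row is the pose to reach, as a shift and turn from the pose commanded when the call began, along the tool's axes at that moment; what a row does not reach only later rows make up. A row lasts 1/10 s, in which the tool goes at most 50 mm and 8.59 degrees, less where a joint would pass 70% of its speed; a pose out of reach is approached as far as the arm can. A call with a gripper value outside its range is refused whole. "grip" is the closure in counts, from 0 (fully open) to 255 (shut), set as the call begins (left out, the last holds). The fingers move at their own pace and stop on an object; the grip force is fixed at half the most. Time passes only in rows, so rows that repeat a pose let the fingers close. It gives the time, the measured TCP pose, the force, the opening and the grip force at its end, in the units of the state.
- ctrl.read_state(): the state, without advancing time (a new reading comes with each control period).
- ctrl.get_image(name): name is "scene" or "top" or "wrist"; returns a dict with "pixels" (384x512x3 uint8, red, green, blue), "fx", "fy", "cx", "cy" (pixels), "D" ([k1, k2, p1, p2, k3] as OpenCV has them; the pictures are not rectified), "extrinsics" (4x4, takes a point from camera to world coordinates); the wrist camera has in their place "mount" (4x4, takes a point from camera to tool coordinates, whose origin is the TCP and whose axes are the flange's). Camera axes: x right, y up, looking along -z (the intrinsics and any distortion apply to the point x, -y, -z); pixel columns grow to the right and rows downward; lengths in mm; the calibration is good to about 2 mm. A picture is of the moment at which its call begins: read the wrist's pose just before it. There is no depth.
- ctrl.finish_job(): hands the job in; it is judged then, once.
The state is a dict: "clock": time; "qpos": joint angles; "qd": joint speeds; "tau": joint torques, N m; "eef_pos": TCP position; "tool_rot": TCP orientation; "force": force on the tool from outside, world axes, zero at the start; "torque": the same for the moment, N m; "width": finger opening in mm; "gripper_force": force on a finger pad.
Only numpy, scipy, OpenCV 4.12 (cv2) and the standard library are available. Lean on these libraries where they do the work, as an engineer would, in place of code of your own. Each camera call takes 0.05 s, during which the arm holds its last target. There are 200 camera calls.

## Working session

There is one attempt and no reset: what is moved stays moved. The work goes in short steps, Python scripts to look and compute and a tool call to move; the robot and the scene stay as the last step left them, time stands still between calls to the robot, and variables do not carry over. Pictures are saved under pics/ and viewed, at most 14 in all, crops included, and the job is handed in when it is done.

Besides the shell and the picture viewer there is one more tool, called as name([rows], argument=value, ...), one row to a line, values as JSON. send_rows: Moves the arm, as the interface text tells. Its arguments: {"type":"object","properties":{"rows":{"type":"array","items":{"type":"array","items":{"type":"array","items":{"type":"number"}}}},"grip":{"type":"number"}},"required":["rows"]}

```bash
ls; mkdir -p pics; python3 - <<'E'
from cell import ctrl
import cv2,numpy as np
s=ctrl.read_state();print({k:np.round(v,3).tolist() for k,v in s.items()})
for n in ("scene","top","wrist"):
    d=ctrl.get_image(n);cv2.imwrite(f"pics/{n}0.png",d["pixels"][:,:,::-1]);print(n,{k:np.round(v,4).tolist() for k,v in d.items() if k!="pixels"})
    np.save(f"pics/{n}0.npy",d,allow_pickle=True)
a=cv2.imread("pics/top0.png");cv2.imwrite("pics/top0b.png",cv2.resize(a,(800,600),interpolation=cv2.INTER_CUBIC))
E
```

```text
pics
{'clock': 0.0, 'qpos': [-1.245, 0.629, 0.038, 1.518, -0.027, 0.996, -0.02], 'qd': [0.0, -0.001, 0.0, 0.001, -0.001, 0.0, -0.001], 'tau': [-0.0, -56.341, 1.226, -19.345, 0.011, 0.01, 0.0], 'eef_pos': [248.008, 600.305, 302.985], 'tool_rot': [-3.14, 0.0, 2.75], 'force': [0.043, -0.261, -0.326], 'torque': [-0.019, -0.003, 0.0], 'gripper_force': 0.0, 'width': 85.376}
scene {'fx': 486.1038, 'fy': 486.1038, 'cx': 257.4036, 'cy': 193.524, 'D': [-0.1569, 0.0, 0.0, 0.0, 0.0], 'extrinsics': [[0.5195, 0.6506, -0.5539, -231.2986], [-0.8544, 0.3917, -0.3414, -449.2891], [-0.0051, 0.6506, 0.7594, 1137.4716], [0.0, 0.0, 0.0, 1.0]]}
top {'fx': 430.8406, 'fy': 430.8406, 'cx': 252.9744, 'cy': 195.3423, 'D': [0.0315, 0.0, 0.0, 0.0, 0.0], 'extrinsics': [[-0.0179, 0.9947, -0.1009, 420.9286], [-0.9998, -0.0171, 0.0088, 48.4394], [0.007, 0.101, 0.9949, 1444.7292], [0.0, 0.0, 0.0, 1.0]]}
wrist {'fx': 272.5796, 'fy': 272.5796, 'cx': 254.2697, 'cy': 194.0153, 'D': [-0.0346, 0.0, 0.0, 0.0, 0.0], 'mount': [[-0.0003, 0.9568, 0.2908, 73.6424], [1.0, 0.0004, -0.0002, -0.2867], [-0.0003, 0.2908, -0.9568, -70.0743], [0.0, 0.0, 0.0, 1.0]]}
```

View pics/top0b.png

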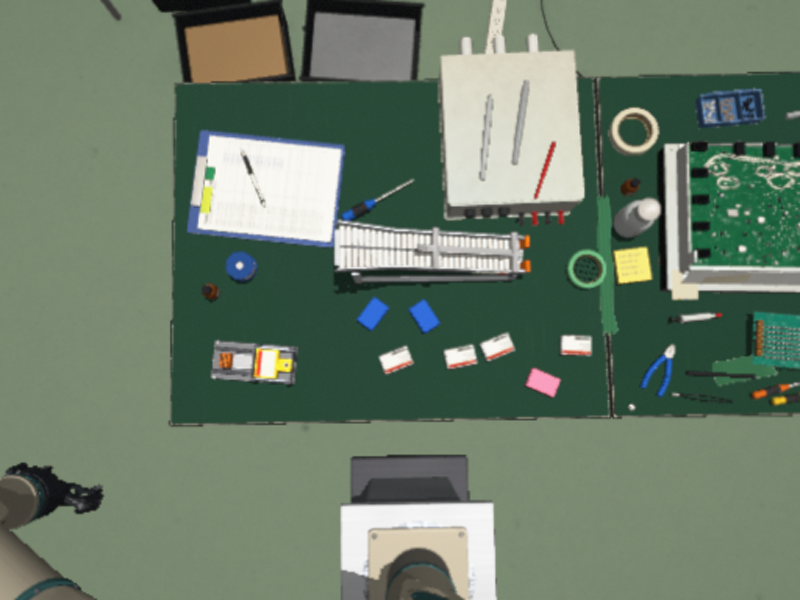

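View pics/scene0.png

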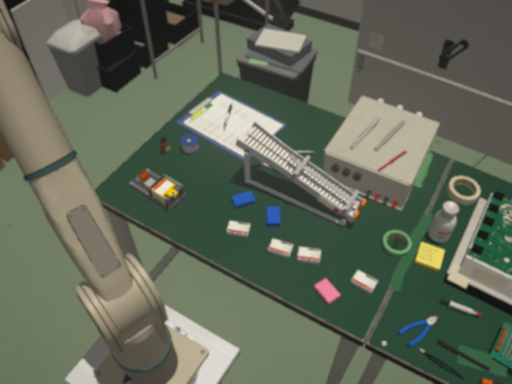

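The top view (scaled by 1.5625) shows four white boxes with a red stripe at (396,360), (461,357), (497,347) and (576,345). The look-alikes are blue blocks at (373,313) and (424,316) and a pink one at (543,382). The lane runs from (340,247) down to the orange stop at (526,254). The dispenser is at (255,363), with the thumb slide on the left and the mouth on the right. The reel (240,265), bottle (210,291) and green tape (587,268) stay put.

I'll use the four white-and-red boxes and measure them now.

```bash
cat > h.py <<'E'
import numpy as np,cv2
from scipy.spatial.transform import Rotation as R
F=np.diag([1,-1,-1.])
def K(d): return np.array([[d["fx"],0,d["cx"]],[0,d["fy"],d["cy"]],[0,0,1.]])
def pose(s):
    T=np.eye(4);T[:3,:3]=R.from_euler("xyz",s["tool_rot"]).as_matrix();T[:3,3]=s["eef_pos"];return T
def look(name):
    from cell import ctrl
    s=ctrl.read_state();d=ctrl.get_image(name)
    if "mount" in d: d["extrinsics"]=pose(s)@d["mount"]
    d["bgr"]=np.ascontiguousarray(d["pixels"][:,:,::-1]);return d
def ray(d,uv):
    p=cv2.undistortPoints(np.float64(uv).reshape(-1,1,2),K(d),np.array(d["D"]))[:,0]
    v=np.c_[p,np.ones(len(p))]@F@d["extrinsics"][:3,:3].T
    return d["extrinsics"][:3,3],v
def onz(d,uv,z):
    o,v=ray(d,uv);return o+v*((z-o[2])/v[:,2])[:,None]
def onplane(d,uv,p,n):
    o,v=ray(d,uv);return o+v*(((p-o)@n)/(v@n))[:,None]
def tri(d1,u1,d2,u2):
    A=[];b=[]
    for d,u in((d1,u1),(d2,u2)):
        o,v=ray(d,u);v=v[0]/np.linalg.norm(v[0]);P=np.eye(3)-np.outer(v,v);A.append(P);b.append(P@o)
    return np.linalg.lstsq(np.vstack(A),np.hstack(b),rcond=None)[0]
def proj(d,X):
    E=np.linalg.inv(d["extrinsics"]);c=(np.atleast_2d(X)@E[:3,:3].T+E[:3,3])@F
    return cv2.projectPoints(c,np.zeros(3),np.zeros(3),K(d),np.array(d["D"]))[0][:,0]
def white_boxes(d,amin=60):
    """(centre,40mm-axis yaw,size) for white+red blobs, ray cast on the box's top plane"""
    h=cv2.cvtColor(d["bgr"],cv2.COLOR_BGR2HSV);H,S,V=cv2.split(h)
    w=((S<70)&(V>150));r=((H<12)|(H>170))&(S>70)&(V>70)
    m=cv2.morphologyEx((w|r).astype(np.uint8),cv2.MORPH_CLOSE,np.ones((3,3)))
    out=[]
    for c in cv2.findContours(m,cv2.RETR_EXTERNAL,cv2.CHAIN_APPROX_NONE)[0]:
        if cv2.contourArea(c)<amin: continue
        x=onz(d,c[:,0],16)[:,:2].astype(np.float32)
        (cx,cy),(a,b),t=cv2.minAreaRect(x)
        if a>b: a,b,t=b,a,t+90
        if 30<a<60 and 50<b<85:
            msk=np.zeros(m.shape,np.uint8);cv2.drawContours(msk,[c],-1,1,-1)
            out.append((cx,cy,(t+90)%180-90,a,b,(r&(msk>0)).sum(),c[:,0].mean(0).round()))
    return out
def go(target,rpy,s=None):
    """row (cm, rad) from the measured pose to the target"""
    if s is None:
        from cell import ctrl
        s=ctrl.read_state()
    T=pose(s);M=R.from_euler("xyz",rpy).as_matrix() if np.shape(rpy)==(3,) else rpy
    return np.r_[T[:3,:3].T@(np.array(target)-T[:3,3])/10,R.from_matrix(T[:3,:3].T@M).as_rotvec()].round(3)
E
python3 - <<'E'
from h import *
D={}
for n in("top","scene"):
    d=np.load(f"pics/{n}0.npy",allow_pickle=True).item();d["bgr"]=np.ascontiguousarray(d["pixels"][:,:,::-1]);D[n]=d
    print(n)
    for b in white_boxes(d): print(np.round(b[:6],1),b[6])
    H,S,V=cv2.split(cv2.cvtColor(d["bgr"],cv2.COLOR_BGR2HSV))
    for nm,m in(("or",(H>5)&(H<18)&(S>150)&(V>110)),("yel",(H>22)&(H<33)&(S>120)&(V>110))):
        k,l,st,c=cv2.connectedComponentsWithStats(m.astype(np.uint8))
        print(nm,[(st[i,4],c[i].round(1).tolist()) for i in range(1,k) if st[i,4]>12])
t=D["top"];im=t["bgr"]
a=cv2.resize(im[140:190,205:345],None,fx=5,fy=5,interpolation=2)
b=cv2.resize(im[200:260,125:265],None,fx=5,fy=5,interpolation=2)
cv2.imwrite("pics/crop1.png",np.vstack([a,b]))
E
```

```text
top
[ 14.4 821.3 -86.9  36.7  53.3   0. ] [  4. 376.]
[ 398.5 -270.6  -24.2   43.    65.3   98. ] [347. 244.]
[454.8 375.8  -5.5  34.7  70.3  29. ] [149. 230.]
[450.8  37.8  19.9  40.   62.6  45. ] [253. 230.]
[455.5 -99.2  10.2  39.4  63.7  42. ] [294. 228.]
[ 475.5 -345.2   -1.    36.4   63.3   45. ] [368. 220.]
[ 475.2 -178.4   20.6   39.7   63.6   44. ] [318. 222.]
[ 768.5 -507.   -33.8   51.5   61.4    0. ] [412. 134.]
[ 848.4 -678.5  -60.    51.6   74.     0. ] [461. 109.]
or [(np.int32(40), [335.8, 154.8]), (np.int32(39), [336.6, 169.4]), (np.int32(29), [486.0, 211.6]), (np.int32(15), [485.5, 222.5]), (np.int32(16), [165.0, 228.5]), (np.int32(59), [144.1, 230.2]), (np.int32(23), [501.5, 247.6]), (np.int32(39), [485.8, 251.7])]
yel [(np.int32(87), [131.8, 127.4]), (np.int32(371), [404.9, 169.6]), (np.int32(110), [179.2, 233.7]), (np.int32(36), [498.2, 255.9])]
scene
[ 395.1 -273.2  -25.    47.7   68.1  409. ] [327. 291.]
[ 474.2 -346.7   -4.2   39.5   62.5   58. ] [364. 280.]
[ 474.  -180.    19.5   39.8   61.9   56. ] [309. 254.]
[ 453.9 -100.3   10.6   39.2   62.8   53. ] [280. 247.]
[449.8  36.6  19.6  38.9  62.   47. ] [238. 227.]
[458.4 323.   83.4  34.2  54.2  34. ] [162. 187.]
[464.2 386.   -4.4  47.3  55.8  37. ] [146. 178.]
or [(np.int32(69), [144.0, 175.1]), (np.int32(42), [159.4, 183.0]), (np.int32(27), [363.3, 202.3]), (np.int32(24), [356.7, 214.1]), (np.int32(61), [501.5, 338.7]), (np.int32(50), [486.5, 381.2])]
yel [(np.int32(35), [196.9, 113.7]), (np.int32(102), [170.8, 191.1]), (np.int32(581), [429.7, 255.6])]
```

View pics/crop1.png

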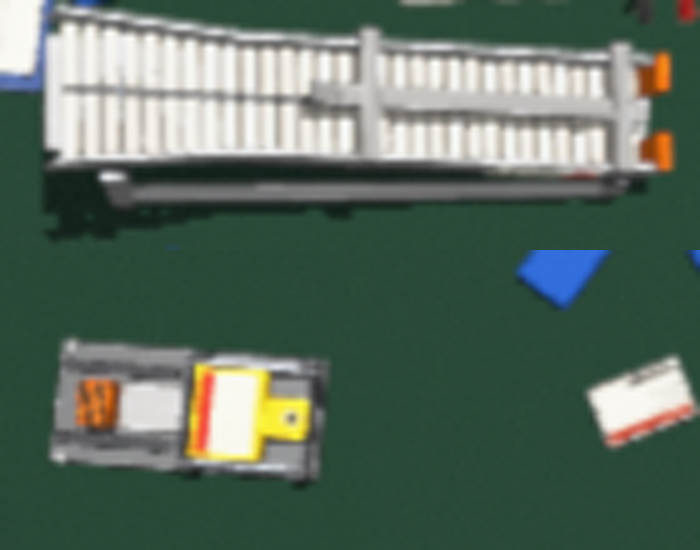

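The crop confirms the choice: white rollers with the open, flaring end on the left, orange stop posts on the right, and dispenser thumb slide left / tab right. Now for the lane and dispenser frames.

```bash
python3 - <<'E'
from h import *
D={n:np.load(f"pics/{n}0.npy",allow_pickle=True).item() for n in("top","scene")}
t,s=D["top"],D["scene"]
print("posts",tri(t,[335.8,154.8],s,[363.3,202.3]).round(1),tri(t,[336.6,169.4],s,[356.7,214.1]).round(1))
print("end walls",onz(t,[[217.4,142],[216.8,172.5]],173).round(1))
print("strip up/low",onz(t,[[268,159.5]],147).round(1),onz(t,[[328,160.6]],68).round(1))
print("tab",tri(t,[179.2,233.7],s,[170.8,191.1]).round(1),"thumb",tri(t,[144.1,230.2],s,[144,175.1]).round(1))
print("base corners",onz(t,[[138,218.5],[136,241],[189,246],[190.5,222]],12).round(1))
E
```

```text
posts [ 693.2 -240.7   47.5] [ 644.7 -241.6   45.3]
end walls [[712.6 141.1 173. ]
 [620.2 143.8 173. ]]
strip up/low [[661.7 -10.9 147. ]] [[ 669.4 -208.7   68. ]]
tab [444.  276.1  36.6] thumb [456.7 392.   31.7]
base corners [[495.7 417.7  12. ]
 [421.8 423.5  12. ]
 [402.  249.6  12. ]
 [480.9 244.5  12. ]]
```

```bash
cat >> h.py <<'E'
STOP=np.array([669.,-236,36]);YAW=np.deg2rad(90.5)
def lane():
    c,s=np.cos(np.radians(18)),np.sin(np.radians(18));h=np.array([np.cos(YAW),np.sin(YAW),0])
    u=np.r_[c*h[:2],s];n=np.r_[-s*h[:2],c];return STOP,u,np.cross(n,u),n
def lanepose(sx,zz,yoff=0,sign=1,tagmode=False):
    """TCP pose: grasp point (54 ahead) at s=sx uphill, zz above rollers; closing along lane (or across)"""
    P,u,v,n=lane();z=-n;y=(v if tagmode else u)*sign
    M=np.c_[np.cross(y,z),y,z];return P+u*sx+v*yoff+n*(zz+54),M
E
python3 - <<'E'
from h import *
p,M=lanepose(325,190);print(p.round(1),go(p,M))
E
```

```text
[667.   -2.3 368.5] [-61.733 -39.722  -6.468  -0.311   0.063  -0.397]
```

send_rows([
  [[-61.7,-39.7,-6.5,-0.311,0.063,-0.397],[-61.7,-39.7,-6.5,-0.311,0.063,-0.397],[-61.7,-39.7,-6.5,-0.311,0.063,-0.397],[-61.7,-39.7,-6.5,-0.311,0.063,-0.397],[-61.7,-39.7,-6.5,-0.311,0.063,-0.397],[-61.7,-39.7,-6.5,-0.311,0.063,-0.397],[-61.7,-39.7,-6.5,-0.311,0.063,-0.397],[-61.7,-39.7,-6.5,-0.311,0.063,-0.397],[-61.7,-39.7,-6.5,-0.311,0.063,-0.397],[-61.7,-39.7,-6.5,-0.311,0.063,-0.397]],
])

```text
clock: 1.15
eef_pos: [527.8, 197.6, 347.2]
tool_rot: [2.826, -0.0, -3.133]
force: [0.9, 0.6, -0.4]
width: 85.8
gripper_force: 0.0
```

```bash
python3 - <<'E'
from h import *
p,M=lanepose(325,190);print(p.round(1),go(p,M))
E
```

```text
[667.   -2.3 368.5] [-1.3750e+01 -1.8458e+01 -8.2570e+00  1.0000e-03  0.0000e+00 -1.0000e-03]
```

send_rows([
  [[-13.8,-18.5,-8.3,0,0,0],[-13.8,-18.5,-8.3,0,0,0],[-13.8,-18.5,-8.3,0,0,0],[-13.8,-18.5,-8.3,0,0,0],[-13.8,-18.5,-8.3,0,0,0],[-13.8,-18.5,-8.3,0,0,0],[-13.8,-18.5,-8.3,0,0,0],[-13.8,-18.5,-8.3,0,0,0],[-13.8,-18.5,-8.3,0,0,0]],
])

```text
clock: 2.05
eef_pos: [666.0, 1.3, 368.8]
tool_rot: [2.825, -0.0, -3.13]
force: [0.1, 0.8, 0.3]
width: 85.1
gripper_force: 0.0
```

```bash
python3 - <<'E'
from h import *
d=look("wrist");s=__import__("cell").ctrl.read_state();print(s["eef_pos"],s["tool_rot"],s["qpos"])
im=d["bgr"].copy()
P,u,v,n=lane()
for sx,w,z,col in((402,44,14,(0,0,255)),(285,34,14,(0,0,255)),(325,0,0,(0,255,0)),(402,0,0,(0,255,0)),(250,7,36,(255,0,0)),(0,34,14,(0,0,255))):
    for g in(-1,1):
        q=proj(d,P+u*sx+v*w*g+n*z)[0];cv2.drawMarker(im,tuple(int(i) for i in q),col,cv2.MARKER_CROSS,7,1)
cv2.imwrite("pics/w1.png",cv2.resize(im,(800,600),interpolation=2));np.save("pics/w1.npy",d,allow_pickle=True)
E
```

```text
[666.07964387   1.12913904 368.8754542 ] [ 2.82577125e+00 -1.45135815e-04 -3.13051036e+00] [ 0.22861003  0.62898493 -0.2586477   1.3756632  -0.17910314  1.16804593
  1.67060632]
```

View pics/w1.png

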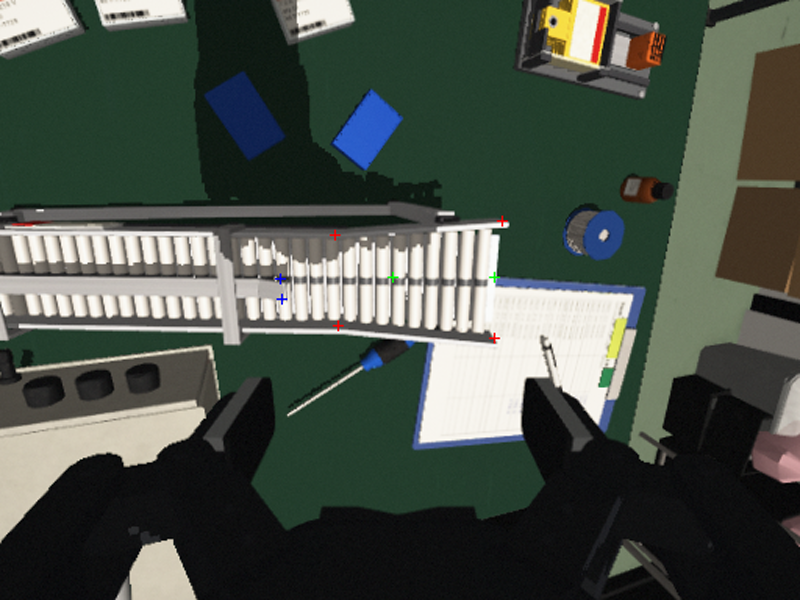

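The overlay markers land on the lane corners to about 2 mm, with a small correction of +1.5 mm in x and y. The boxes appear at the top edge of the view. Next, box 1.

```bash
sed -i 's/STOP=.*;Y/STOP=np.array([670.5,-234.5,36]);Y/' h.py; cat >> h.py <<'E'
def down(x,y,z,yaw_deg): return np.array([x,y,z]),R.from_euler("xyz",[np.pi,0,np.radians(yaw_deg)]).as_matrix()
def find(x,y,name="wrist",save=None):
    d=look(name);bs=[b for b in white_boxes(d) if np.hypot(b[0]-x,b[1]-y)<70 and b[5]>10]
    for b in bs: print(name,np.round(b[:6],1),b[6])
    if save: cv2.imwrite(f"pics/{save}.png",d["bgr"])
    return min(bs,key=lambda b:np.hypot(b[0]-x,b[1]-y)) if bs else None
def st():
    from cell import ctrl
    s=ctrl.read_state();print("t",round(s["clock"],1),s["eef_pos"].round(1) if hasattr(s["eef_pos"],"round") else s["eef_pos"],np.round(s["tool_rot"],3),"F",np.round(s["force"],1),"w",round(s["width"],1),"gf",round(s["gripper_force"],1),"q7",round(s["qpos"][6],2));return s
E
python3 - <<'E'
from h import *
print(go(*down(450,37,220,110)))
E
```

```text
[21.565 -0.988 15.343  0.275 -0.195  1.222]
```

send_rows([
  [[21.6,-1.0,15.3,0.275,-0.195,1.222],[21.6,-1.0,15.3,0.275,-0.195,1.222],[21.6,-1.0,15.3,0.275,-0.195,1.222],[21.6,-1.0,15.3,0.275,-0.195,1.222],[21.6,-1.0,15.3,0.275,-0.195,1.222],[21.6,-1.0,15.3,0.275,-0.195,1.222],[21.6,-1.0,15.3,0.275,-0.195,1.222],[21.6,-1.0,15.3,0.275,-0.195,1.222],[21.6,-1.0,15.3,0.275,-0.195,1.222],[21.6,-1.0,15.3,0.275,-0.195,1.222]],
])

```text
clock: 3.1
eef_pos: [450.4, 37.1, 220.3]
tool_rot: [3.141, 0.001, 1.921]
force: [-0.2, -0.2, 0.2]
width: 85.2
gripper_force: 0.0
```

```bash
python3 - <<'E'
from h import *
b=find(450,37,save="w2");st();print(go(*down(b[0],b[1],72,b[2]+90)))
E
```

```text
wrist [450.4  38.6  20.   41.2  63.4 270. ] [255. 183.]
t 3.1 [450.3  36.6 220.3] [3.141e+00 1.000e-03 1.921e+00] F [-0.1  0.2 -0. ] w 85.7 gf 0.0 q7 0.49
[2.0000e-01 6.9000e-02 1.4826e+01 1.0000e-03 1.0000e-03 1.0000e-03]
```

View pics/w2.png

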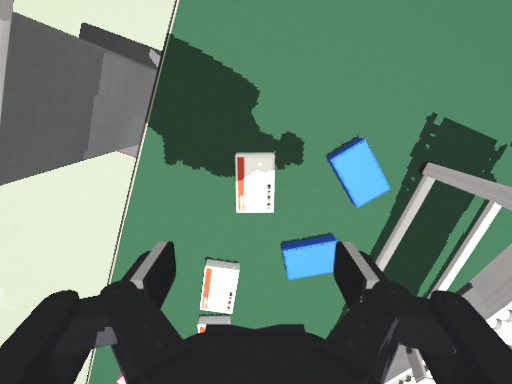

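The picture shows box 1, white with the red stripe, centred at (255,183). The nearest blue block is at (358,172), so I'll go down with the fingers partly closed.

send_rows([
  [[0.2,0.1,7,0,0,0],[0.2,0.1,10,0,0,0],[0.2,0.1,13,0,0,0],[0.2,0.1,14.8,0,0,0],[0.2,0.1,14.8,0,0,0],[0.2,0.1,14.8,0,0,0]],
], grip=70)

```text
clock: 3.75
eef_pos: [449.8, 37.4, 70.7]
tool_rot: [-3.139, 0.001, 1.917]
force: [0.4, -0.6, 0.6]
width: 62.1
gripper_force: 0.0
```

send_rows([
  [[0,0,0,0,0,0],[0,0,0,0,0,0],[0,0,0,0,0,0],[0,0,0,0,0,0],[0,0,0,0,0,0]],
], grip=255)

```text
clock: 4.25
eef_pos: [451.1, 37.5, 73.0]
tool_rot: [3.14, 0.001, 1.917]
force: [-0.1, 0.3, 7.2]
width: 38.5
gripper_force: 61.1
```

send_rows([
  [[0,0,-5,0,0,0],[0,0,-10,0,0,0],[0,0,-15,0,0,0],[0,0,-20,0,0,0],[0,0,-20,0,0,0]],
])

```text
clock: 4.75
eef_pos: [453.4, 37.1, 277.3]
tool_rot: [3.132, 0.003, 1.918]
force: [0.6, -1.1, -0.4]
width: 38.6
gripper_force: 60.8
```

```bash
python3 - <<'E'
from h import *
s=st();p,M=lanepose(335,80);print(go(p,M))
p2,_=lanepose(335,21);print((M.T@(p2-p)).round(1))
E
```

```text
t 4.8 [453.4  37.1 277.3] [3.132e+00 3.000e-03 1.918e+00] F [ 0.6 -1.1 -0.4] w 38.6 gf 60.8 q7 0.83
[-6.77  20.372  1.262 -0.267  0.203 -1.22 ]
[-0.  0. 59.]
```

send_rows([
  [[-6.8,20.4,1.2,-0.267,0.203,-1.22],[-6.8,20.4,1.2,-0.267,0.203,-1.22],[-6.8,20.4,1.2,-0.267,0.203,-1.22],[-6.8,20.4,1.2,-0.267,0.203,-1.22],[-6.8,20.4,1.2,-0.267,0.203,-1.22],[-6.8,20.4,1.2,-0.267,0.203,-1.22],[-6.8,20.4,1.2,-0.267,0.203,-1.22],[-6.8,20.4,1.2,-0.267,0.203,-1.22],[-6.8,20.4,1.2,-0.267,0.203,-1.22],[-6.8,20.4,1.2,-0.267,0.203,-1.22]],
])

```text
clock: 5.75
eef_pos: [665.4, 41.7, 259.5]
tool_rot: [2.828, -0.012, -3.135]
force: [0.3, -0.4, 0.5]
width: 38.5
gripper_force: 60.7
```

```bash
python3 - <<'E'
from h import *
d=look("wrist");s=st();p,M=lanepose(335,21);print(go(p,M));cv2.imwrite("pics/w3.png",d["bgr"])
E
```

```text
t 5.8 [665.3  42.2 259.6] [ 2.828 -0.012 -3.136] F [-0.2 -0.1 -0.9] w 38.7 gf 60.7 q7 1.98
[-3.260e-01  2.720e-01  5.211e+00 -1.000e-03 -1.000e-02 -7.000e-03]
```

View pics/w3.png

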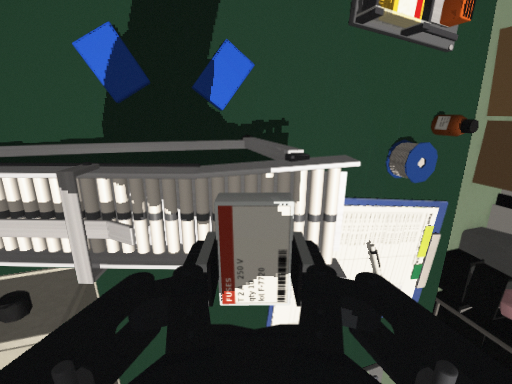

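The box is held squarely at (255,248), above the open part of the lane. Lowering it.

send_rows([
  [[-0.3,0.3,2.5,0,-0.01,-0.007],[-0.3,0.3,3.8,0,-0.01,-0.007],[-0.3,0.3,4.6,0,-0.01,-0.007],[-0.3,0.3,5.1,0,-0.01,-0.007],[-0.3,0.3,5.1,0,-0.01,-0.007],[-0.3,0.3,5.1,0,-0.01,-0.007]],
])

```text
clock: 6.4
eef_pos: [668.3, 61.3, 212.9]
tool_rot: [2.828, 0.002, -3.13]
force: [-0.3, 0.2, 0.5]
width: 38.4
gripper_force: 60.7
```

```bash
python3 - <<'E'
from h import *
s=st();p,M=lanepose(335,21);print(go(p,M))
E
```

```text
t 6.4 [668.3  61.3 212.9] [ 2.828e+00  2.000e-03 -3.130e+00] F [-0.3  0.2  0.5] w 38.4 gf 60.7 q7 2.01
[ 0.036 -0.096  0.183 -0.001  0.001  0.003]
```

send_rows([
  [[0,0,0.2,0,0,0],[0,0,0.3,0,0,0],[0,0,0.3,0,0,0]],
])

```text
clock: 6.7
eef_pos: [668.0, 62.5, 209.7]
tool_rot: [2.828, 0.001, -3.13]
force: [0.3, 0.1, 0.1]
width: 38.8
gripper_force: 66.2
```

send_rows([
  [[0,0,0,0,0,0],[0,0,0,0,0,0],[0,0,0,0,0,0],[0,0,-4,0,0,0],[0,0,-8,0,0,0],[0,0,-12,0,0,0],[0,0,-12,0,0,0],[0,0,-12,0,0,0]],
], grip=80)

```text
clock: 7.5
eef_pos: [668.6, 25.1, 324.9]
tool_rot: [2.828, 0.003, -3.131]
force: [-0.7, -0.5, -0.4]
width: 58.7
gripper_force: 0.0
```

```bash
python3 - <<'E'
from h import *
s=st();find(454.7,-99.8,"top");find(474.6,-179,"top");find(475,-346,"top");d=look("wrist");cv2.imwrite("pics/w4.png",d["bgr"])
print(go(*down(454.7,-99.8,220,100.4)))
E
```

```text
t 7.5 [668.6  25.1 324.9] [ 2.828e+00  3.000e-03 -3.131e+00] F [-0.7 -0.5 -0.4] w 58.7 gf 0.0 q7 1.95
top [ 475.4 -178.2   20.6   40.3   64.8   43. ] [319. 222.]
top [ 474.6 -345.3   -2.5   39.8   62.8   43. ] [368. 221.]
[ 21.426 -14.908   5.936   0.259  -0.222   1.389]
```

View pics/w4.png

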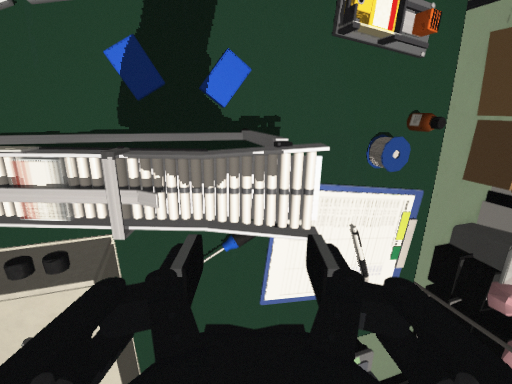

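Box 1 has gone under the strip and is sliding towards the stop, at (35,185). Next, box 2.

send_rows([
  [[21.4,-14.9,5.9,0.259,-0.222,1.389],[21.4,-14.9,5.9,0.259,-0.222,1.389],[21.4,-14.9,5.9,0.259,-0.222,1.389],[21.4,-14.9,5.9,0.259,-0.222,1.389],[21.4,-14.9,5.9,0.259,-0.222,1.389],[21.4,-14.9,5.9,0.259,-0.222,1.389],[21.4,-14.9,5.9,0.259,-0.222,1.389],[21.4,-14.9,5.9,0.259,-0.222,1.389],[21.4,-14.9,5.9,0.259,-0.222,1.389],[21.4,-14.9,5.9,0.259,-0.222,1.389]],
])

```text
clock: 8.7
eef_pos: [455.6, -99.5, 220.7]
tool_rot: [3.141, 0.002, 1.748]
force: [0.2, -0.5, -0.0]
width: 58.4
gripper_force: 0.0
```

```bash
python3 - <<'E'
from h import *
b=find(454.7,-99.8);st();print(go(*down(b[0],b[1],73,b[2]+90)))
E
```

```text
wrist [454.9 -98.3   9.4  40.9  63.9 261. ] [253. 183.]
t 8.8 [455.8 -99.1 220.4] [3.141e+00 2.000e-03 1.748e+00] F [ 0.3  1.4 -0.3] w 58.4 gf 0.0 q7 1.09
[ 1.2300e-01 -8.4000e-02  1.4739e+01  0.0000e+00  2.0000e-03  1.3000e-02]
```

send_rows([
  [[0.1,-0.1,7,0,0,0.013],[0.1,-0.1,10,0,0,0.013],[0.1,-0.1,13,0,0,0.013],[0.1,-0.1,14.7,0,0,0.013],[0.1,-0.1,14.7,0,0,0.013],[0.1,-0.1,14.7,0,0,0.013]],
])

```text
clock: 9.35
eef_pos: [454.9, -100.0, 74.4]
tool_rot: [3.139, 0.001, 1.739]
force: [0.5, 0.1, -0.9]
width: 58.7
gripper_force: 0.0
```

send_rows([
  [[0,0,0,0,0,0],[0,0,0,0,0,0],[0,0,0,0,0,0],[0,0,0,0,0,0]],
], grip=255)

```text
clock: 9.75
eef_pos: [455.7, -99.9, 75.7]
tool_rot: [3.136, 0.002, 1.739]
force: [-0.4, -0.3, 7.0]
width: 38.1
gripper_force: 60.9
```

send_rows([
  [[0,0,-5,0,0,0],[0,0,-10,0,0,0],[0,0,-15,0,0,0],[0,0,-20,0,0,0],[0,0,-20,0,0,0]],
])

```text
clock: 10.25
eef_pos: [457.0, -100.8, 280.2]
tool_rot: [3.127, 0.005, 1.739]
force: [-0.8, -0.7, -1.4]
width: 38.6
gripper_force: 60.8
```

```bash
python3 - <<'E'
from h import *
s=st();p,M=lanepose(335,80);print(go(p,M))
E
```

```text
t 10.2 [ 457.  -100.8  280.2] [3.127 0.005 1.739] F [-0.8 -0.7 -1.4] w 38.6 gf 60.8 q7 0.98
[10.614 23.19   1.612 -0.251  0.235 -1.396]
```

send_rows([
  [[10.6,23.2,1.6,-0.251,0.235,-1.396],[10.6,23.2,1.6,-0.251,0.235,-1.396],[10.6,23.2,1.6,-0.251,0.235,-1.396],[10.6,23.2,1.6,-0.251,0.235,-1.396],[10.6,23.2,1.6,-0.251,0.235,-1.396],[10.6,23.2,1.6,-0.251,0.235,-1.396],[10.6,23.2,1.6,-0.251,0.235,-1.396],[10.6,23.2,1.6,-0.251,0.235,-1.396],[10.6,23.2,1.6,-0.251,0.235,-1.396],[10.6,23.2,1.6,-0.251,0.235,-1.396]],
])

```text
clock: 11.25
eef_pos: [665.2, 43.1, 259.0]
tool_rot: [2.825, -0.011, -3.129]
force: [-0.4, -0.4, 0.2]
width: 38.3
gripper_force: 60.8
```

```bash
python3 - <<'E'
from h import *
s=st();p,M=lanepose(335,21);print(go(p,M))
E
```

```text
t 11.2 [665.2  43.1 259. ] [ 2.825 -0.011 -3.129] F [-0.4 -0.4  0.2] w 38.3 gf 60.8 q7 2.0
[-3.490e-01  1.910e-01  5.129e+00  2.000e-03 -1.200e-02 -0.000e+00]
```

send_rows([
  [[-0.3,0.2,2.5,0,-0.01,0],[-0.3,0.2,3.8,0,-0.01,0],[-0.3,0.2,4.6,0,-0.01,0],[-0.3,0.2,5.1,0,-0.01,0],[-0.3,0.2,5.3,0,-0.01,0],[-0.3,0.2,5.3,0,-0.01,0]],
])

```text
clock: 11.85
eef_pos: [668.7, 61.2, 210.8]
tool_rot: [2.827, 0.001, -3.138]
force: [-0.6, -1.6, 4.1]
width: 38.3
gripper_force: 61.3
```

```bash
python3 - <<'E'
from h import *
s=st();p,M=lanepose(335,20);print(go(p,M))
E
```

```text
t 11.8 [668.7  61.2 210.8] [ 2.827e+00  1.000e-03 -3.138e+00] F [-0.6 -1.6  4.1] w 38.3 gf 61.3 q7 2.02
[ 0.082 -0.027  0.089  0.     0.002 -0.004]
```

Contact with the rollers. Releasing.

send_rows([
  [[0,0,0,0,0,0],[0,0,0,0,0,0],[0,0,0,0,0,0],[0,0,-4,0,0,0],[0,0,-8,0,0,0],[0,0,-12,0,0,0],[0,0,-12,0,0,0],[0,0,-12,0,0,0]],
], grip=80)

```text
clock: 12.65
eef_pos: [668.5, 24.4, 324.2]
tool_rot: [2.826, -0.0, -3.137]
force: [-0.7, 0.9, -1.5]
width: 58.5
gripper_force: 0.0
```

```bash
python3 - <<'E'
from h import *
s=st();find(474.6,-179,"top")
def red(n):
    d=look(n);H,S,V=cv2.split(cv2.cvtColor(d["bgr"],cv2.COLOR_BGR2HSV));m=(((H<10)|(H>170))&(S>90)&(V>70)).astype(np.uint8)
    k,l,stt,c=cv2.connectedComponentsWithStats(m)
    P,u,v,nn=lane()
    for i in range(1,k):
        if stt[i,4]>8:
            q=onplane(d,c[i],P+nn*16,nn)[0]-P
            if -5<q@u<420 and abs(q@v)<50: print(n,stt[i,4],c[i].round(),"s",(q@u).round(),"v",(q@v).round())
red("wrist");red("top");red("scene")
print(go(*down(475,-179,220,110)))
E
```

```text
t 12.7 [668.5  24.4 324.2] [ 2.826 -0.    -3.137] F [-0.7  0.9 -1.5] w 58.5 gf 0.0 q7 1.96
top [ 475.4 -178.2   20.6   40.3   64.8   43. ] [319. 222.]
wrist 66 [ 79. 178.] s 171.0 v 17.0
wrist 15 [ 86. 215.] s 171.0 v -21.0
top 13 [335. 156.] s 6.0 v -16.0
top 23 [335. 167.] s 7.0 v 20.0
scene 46 [357. 207.] s 5.0 v 6.0
[ 19.321 -22.534   3.433   0.272  -0.198   1.216]
```

Box 1 is at the stop, with its stripe at s≈6 mm, and box 2 is sliding. Next, box 3.

send_rows([
  [[19.3,-22.5,3.4,0.272,-0.198,1.216],[19.3,-22.5,3.4,0.272,-0.198,1.216],[19.3,-22.5,3.4,0.272,-0.198,1.216],[19.3,-22.5,3.4,0.272,-0.198,1.216],[19.3,-22.5,3.4,0.272,-0.198,1.216],[19.3,-22.5,3.4,0.272,-0.198,1.216],[19.3,-22.5,3.4,0.272,-0.198,1.216],[19.3,-22.5,3.4,0.272,-0.198,1.216],[19.3,-22.5,3.4,0.272,-0.198,1.216],[19.3,-22.5,3.4,0.272,-0.198,1.216]],
])

```text
clock: 13.85
eef_pos: [476.1, -178.3, 220.6]
tool_rot: [3.141, 0.001, 1.921]
force: [0.3, 0.3, -0.4]
width: 58.7
gripper_force: 0.0
```

```bash
cat >> h.py <<'E'
def red(n):
    d=look(n);H,S,V=cv2.split(cv2.cvtColor(d["bgr"],cv2.COLOR_BGR2HSV));m=(((H<10)|(H>170))&(S>90)&(V>70)).astype(np.uint8)
    k,l,stt,c=cv2.connectedComponentsWithStats(m)
    P,u,v,nn=lane()
    for i in range(1,k):
        if stt[i,4]>8:
            q=onplane(d,c[i],P+nn*16,nn)[0]-P
            if -5<q@u<420 and abs(q@v)<50: print(n,stt[i,4],c[i].round(),"s",(q@u).round(),"v",(q@v).round())
E
python3 - <<'E'
from h import *
b=find(475,-179);st();print(go(*down(b[0],b[1],74,b[2]+90)));red("scene")
E
```

```text
wrist [ 474.8 -178.5   21.1   40.    62.5  324. ] [253. 184.]
t 13.9 [ 476.  -178.7  220.8] [3.140e+00 1.000e-03 1.922e+00] F [-0.4  0.6 -1.1] w 58.8 gf 0.0 q7 1.34
[ 6.9000e-02 -1.1900e-01  1.4679e+01  1.0000e-03  1.0000e-03 -1.8000e-02]
scene 11 [343. 202.] s 47.0 v 20.0
scene 50 [357. 207.] s 5.0 v 6.0
```

send_rows([
  [[0.1,-0.1,7,0,0,-0.018],[0.1,-0.1,10,0,0,-0.018],[0.1,-0.1,13,0,0,-0.018],[0.1,-0.1,14.7,0,0,-0.018],[0.1,-0.1,14.7,0,0,-0.018],[0.1,-0.1,14.7,0,0,-0.018]],
])

```text
clock: 14.55
eef_pos: [475.2, -179.6, 74.9]
tool_rot: [3.139, 0.001, 1.937]
force: [-0.3, 0.2, -0.0]
width: 58.4
gripper_force: 0.0
```

send_rows([
  [[0,0,0,0,0,0],[0,0,0,0,0,0],[0,0,0,0,0,0],[0,0,0,0,0,0]],
], grip=255)

```text
clock: 14.95
eef_pos: [475.9, -179.4, 76.2]
tool_rot: [3.137, 0.003, 1.937]
force: [-0.8, 0.6, 5.8]
width: 38.5
gripper_force: 60.8
```

send_rows([
  [[0,0,-5,0,0,0],[0,0,-10,0,0,0],[0,0,-15,0,0,0],[0,0,-20,0,0,0],[0,0,-20,0,0,0]],
])

```text
clock: 15.45
eef_pos: [477.1, -180.9, 281.2]
tool_rot: [3.129, 0.009, 1.937]
force: [0.7, -1.4, -0.1]
width: 38.4
gripper_force: 60.7
```

```bash
python3 - <<'E'
from h import *
s=st();p,M=lanepose(335,80);print(go(p,M))
E
```

```text
t 15.4 [ 477.1 -180.9  281.2] [3.129 0.009 1.937] F [ 0.7 -1.4 -0.1] w 38.4 gf 60.7 q7 1.28
[14.043 25.823  1.611 -0.269  0.206 -1.2  ]
```

send_rows([
  [[14.0,25.8,1.6,-0.269,0.206,-1.2],[14.0,25.8,1.6,-0.269,0.206,-1.2],[14.0,25.8,1.6,-0.269,0.206,-1.2],[14.0,25.8,1.6,-0.269,0.206,-1.2],[14.0,25.8,1.6,-0.269,0.206,-1.2],[14.0,25.8,1.6,-0.269,0.206,-1.2],[14.0,25.8,1.6,-0.269,0.206,-1.2],[14.0,25.8,1.6,-0.269,0.206,-1.2],[14.0,25.8,1.6,-0.269,0.206,-1.2],[14.0,25.8,1.6,-0.269,0.206,-1.2]],
])

```text
clock: 16.45
eef_pos: [665.3, 43.3, 259.1]
tool_rot: [2.824, -0.012, -3.134]
force: [0.7, -0.3, -0.7]
width: 38.3
gripper_force: 60.7
```

```bash
python3 - <<'E'
from h import *
s=st();p,M=lanepose(335,21);print(go(p,M))
E
```

```text
t 16.4 [665.3  43.3 259.1] [ 2.824 -0.012 -3.134] F [ 0.7 -0.3 -0.7] w 38.3 gf 60.7 q7 2.01
[-3.340e-01  1.630e-01  5.127e+00  4.000e-03 -1.100e-02 -5.000e-03]
```

send_rows([
  [[-0.3,0.2,2.5,0,-0.01,0],[-0.3,0.2,3.8,0,-0.01,0],[-0.3,0.2,4.6,0,-0.01,0],[-0.3,0.2,5.1,0,-0.01,0],[-0.3,0.2,5.3,0,-0.01,0],[-0.3,0.2,5.3,0,-0.01,0]],
])

```text
clock: 17.05
eef_pos: [668.7, 61.5, 211.3]
tool_rot: [2.824, 0.001, -3.138]
force: [-1.5, -1.4, 6.4]
width: 38.0
gripper_force: 61.5
```

```bash
python3 - <<'E'
from h import *
s=st();p,M=lanepose(335,20);print(go(p,M))
E
```

```text
t 17.1 [668.7  61.5 211.3] [ 2.824e+00  1.000e-03 -3.138e+00] F [-1.5 -1.4  6.4] w 38.0 gf 61.5 q7 2.04
[ 0.079 -0.073  0.128  0.003  0.002 -0.004]
```

send_rows([
  [[0,0,0,0,0,0],[0,0,0,0,0,0],[0,0,0,0,0,0],[0,0,-4,0,0,0],[0,0,-8,0,0,0],[0,0,-12,0,0,0],[0,0,-12,0,0,0],[0,0,-12,0,0,0]],
], grip=80)

```text
clock: 17.85
eef_pos: [668.4, 24.8, 324.2]
tool_rot: [2.824, -0.001, -3.137]
force: [0.9, -0.1, -1.1]
width: 58.6
gripper_force: 0.0
```

```bash
python3 - <<'E'
from h import *
s=st();b=find(474.6,-346,"top");red("wrist");red("scene")
print(go(*down(475,-346,220,88)))
E
```

```text
t 17.9 [668.4  24.8 324.2] [ 2.824e+00 -1.000e-03 -3.137e+00] F [ 0.9 -0.1 -1.1] w 58.6 gf 0.0 q7 1.97
top [ 474.6 -345.3   -2.5   39.8   62.8   43. ] [368. 221.]
wrist 422 [203. 190.] s 288.0 v 4.0
scene 12 [281. 150.] s 282.0 v -9.0
scene 11 [343. 202.] s 47.0 v 20.0
scene 49 [357. 208.] s 5.0 v 9.0
[ 19.419 -38.438  -1.854   0.242  -0.261   1.596]
```

send_rows([
  [[19.4,-38.4,-1.9,0.242,-0.261,1.596],[19.4,-38.4,-1.9,0.242,-0.261,1.596],[19.4,-38.4,-1.9,0.242,-0.261,1.596],[19.4,-38.4,-1.9,0.242,-0.261,1.596],[19.4,-38.4,-1.9,0.242,-0.261,1.596],[19.4,-38.4,-1.9,0.242,-0.261,1.596],[19.4,-38.4,-1.9,0.242,-0.261,1.596],[19.4,-38.4,-1.9,0.242,-0.261,1.596],[19.4,-38.4,-1.9,0.242,-0.261,1.596],[19.4,-38.4,-1.9,0.242,-0.261,1.596]],
])

```text
clock: 19.0
eef_pos: [471.5, -351.0, 220.5]
tool_rot: [3.123, -0.016, 1.653]
force: [-0.3, -0.6, -0.6]
width: 58.6
gripper_force: 0.0
```

```bash
python3 - <<'E'
from h import *
b=find(475,-346);st();print(go(*down(475,-346,220,88)),b and go(*down(b[0],b[1],74,b[2]+90)));red("scene");red("top")
E
```

```text
wrist [ 475.4 -344.7   -4.2   41.1   63.9  283. ] [255. 182.]
t 19.1 [ 474.4 -347.3  220. ] [ 3.123 -0.019  1.653] F [ 0.1  0.  -0.2] w 58.7 gf 0.0 q7 1.36
[ 0.124  0.072 -0.     0.018 -0.02   0.117] [-0.015 -0.159 14.598  0.018 -0.02   0.156]
scene 27 [277. 152.] s 286.0 v 5.0
scene 11 [343. 202.] s 47.0 v 20.0
scene 50 [357. 207.] s 5.0 v 5.0
top 25 [253. 160.] s 288.0 v 5.0
top 35 [335. 163.] s 6.0 v 7.0
top 12 [323. 167.] s 49.0 v 22.0
```

Box 3's stripe is still at s≈287, so it has hung up. Looking closer.

```bash
python3 - <<'E'
from h import *
a=look("scene")["bgr"][125:185,230:330];b=look("top")["bgr"][140:190,210:310]
cv2.imwrite("pics/j.png",np.vstack([cv2.resize(a,(700,420),interpolation=2)[:300],cv2.resize(b,(700,350),interpolation=2)[:300]]))
E
```

```text
(no output)
```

View pics/j.png

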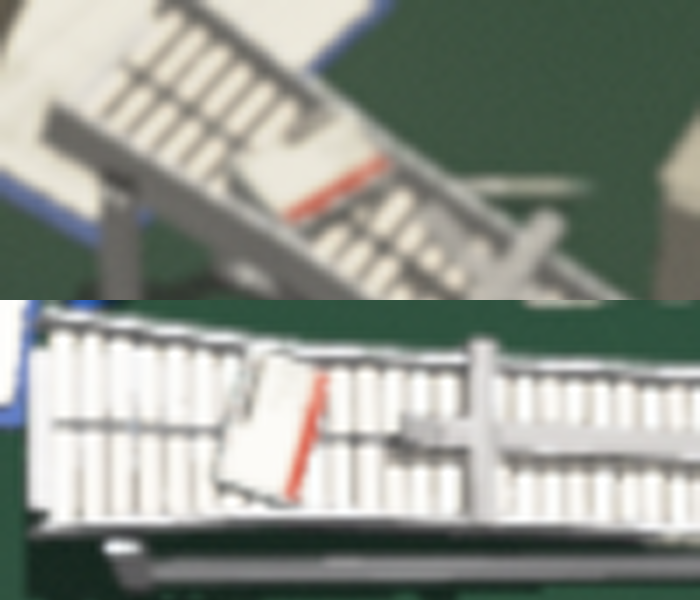

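Box 3 is skewed by about 15° and wedged where the walls narrow. I'll go back, grasp it along its own axis, straighten it and lay it again.

```bash
python3 - <<'E'
from h import *
p,M=lanepose(305,150);print(p,go(p,M))
E
```

```text
[668.51879047  -7.47587409 324.26571261] [31.877 22.753 -9.111 -0.22   0.233 -1.464]
```

send_rows([
  [[31.9,22.8,-9.1,-0.22,0.233,-1.464],[31.9,22.8,-9.1,-0.22,0.233,-1.464],[31.9,22.8,-9.1,-0.22,0.233,-1.464],[31.9,22.8,-9.1,-0.22,0.233,-1.464],[31.9,22.8,-9.1,-0.22,0.233,-1.464],[31.9,22.8,-9.1,-0.22,0.233,-1.464],[31.9,22.8,-9.1,-0.22,0.233,-1.464],[31.9,22.8,-9.1,-0.22,0.233,-1.464],[31.9,22.8,-9.1,-0.22,0.233,-1.464],[31.9,22.8,-9.1,-0.22,0.233,-1.464]],
], grip=20)

```text
clock: 20.25
eef_pos: [670.6, -5.7, 325.2]
tool_rot: [2.827, 0.004, -3.124]
force: [-0.4, -1.7, 0.4]
width: 78.9
gripper_force: 0.0
```

```bash
cat >> h.py <<'E'
def stripe():
    """red stripe rect in lane coordinates from the wrist view, on the box-top plane"""
    d=look("wrist");H,S,V=cv2.split(cv2.cvtColor(d["bgr"],cv2.COLOR_BGR2HSV));m=(((H<10)|(H>170))&(S>90)&(V>50)).astype(np.uint8)
    P,u,v,n=lane()
    for c in cv2.findContours(m,cv2.RETR_EXTERNAL,cv2.CHAIN_APPROX_NONE)[0]:
        if cv2.contourArea(c)<40: continue
        q=onplane(d,c[:,0],P+n*16,n)-P;q=np.c_[q@u,q@v].astype(np.float32);r=cv2.minAreaRect(q)
        if -10<r[0][0]<420 and abs(r[0][1])<50: print("stripe s,v",np.round(r[0],1),"size",np.round(r[1],1),"ang",round(r[2],1))
    return d
E
python3 - <<'E'
from h import *
st();d=stripe();cv2.imwrite("pics/w5.png",d["bgr"])
E
```

```text
t 20.2 [670.6  -5.7 325.2] [ 2.827  0.004 -3.124] F [-0.4 -1.7  0.4] w 78.9 gf 0.0 q7 2.03
stripe s,v [ 48.5 -19.3] size [ 6.6 15.3] ang 0.6
stripe s,v [287.3   2.4] size [57.2  6.9] ang 73.8
```

View pics/w5.png

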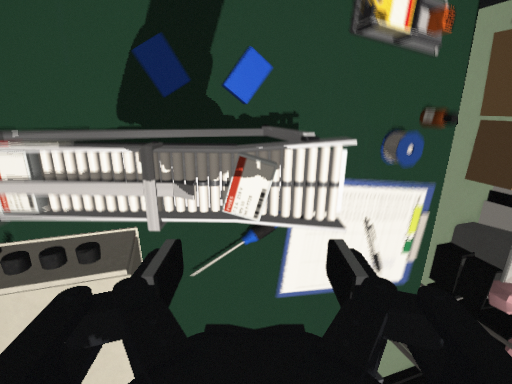

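The wrist view shows box 3's stripe at (235,185), skewed 16° in the lane, with boxes 1 and 2 queued at the far left. Grasping it along its own axis.

```bash
cat >> h.py <<'E'
def lanerot(sx,zz,yoff,deg):
    P,u,v,n=lane();a=np.radians(deg);y=u*np.cos(a)+v*np.sin(a);M=np.c_[np.cross(y,-n),y,-n]
    return P+u*sx+v*yoff+n*(zz+54),M
E
python3 - <<'E'
from h import *
print(go(*lanerot(303,60,-2,-16.2)));print(go(*lanerot(303,22,-2,-16.2)))
E
```

```text
[-7.000e-03 -1.290e-01  9.073e+00  0.000e+00  1.000e-03  2.940e-01]
[-4.0000e-03 -1.3000e-01  1.2873e+01  0.0000e+00  1.0000e-03  2.9400e-01]
```

send_rows([
  [[0,-0.1,4,0,0,0.294],[0,-0.1,8,0,0,0.294],[0,-0.1,9,0,0,0.294],[0,-0.1,9,0,0,0.294],[0,-0.1,11,0,0,0.294],[0,-0.1,12.8,0,0,0.294],[0,-0.1,12.8,0,0,0.294],[0,-0.1,12.8,0,0,0.294]],
], grip=85)

```text
clock: 21.1
eef_pos: [670.9, 28.2, 204.3]
tool_rot: [2.841, -0.086, 2.866]
force: [-0.3, 0.2, 1.1]
width: 57.3
gripper_force: 0.0
```

send_rows([
  [[0,0,0,0,0,0],[0,0,0,0,0,0],[0,0,0,0,0,0],[0,0,0,0,0,0],[0,0,-1,0,0,0],[0,0,-2,0,0,0],[0,0,-2,0,0,0]],
], grip=255)

```text
clock: 21.8
eef_pos: [670.6, 21.8, 223.4]
tool_rot: [2.842, -0.086, 2.865]
force: [-0.1, -0.7, -0.7]
width: 37.9
gripper_force: 60.4
```

```bash
python3 - <<'E'
from h import *
st();stripe()
for sx,z in((320,50),(320,23),(304,23)):print(go(*lanerot(sx,z,0,0)))
E
```

```text
t 21.8 [670.6  21.8 223.4] [ 2.842 -0.086  2.865] F [-0.1 -0.7 -0.7] w 37.9 gf 60.4 q7 1.83
stripe s,v [282.4  -7.3] size [65.4  8.2] ang 72.9
[ 0.714  1.676 -0.601 -0.002  0.004 -0.298]
[ 7.240e-01  1.679e+00  2.099e+00 -2.000e-03  4.000e-03 -2.980e-01]
[ 2.540e-01  1.490e-01  2.102e+00 -2.000e-03  4.000e-03 -2.980e-01]
```

send_rows([
  [[0.2,0.5,-0.6,0,0,-0.1],[0.5,1.2,-0.6,0,0,-0.2],[0.7,1.7,-0.6,0,0.004,-0.298],[0.7,1.7,-0.6,0,0.004,-0.298],[0.7,1.7,-0.6,0,0.004,-0.298],[0.7,1.7,-0.6,0,0.004,-0.298]],
])

```text
clock: 22.45
eef_pos: [667.9, 38.0, 232.3]
tool_rot: [2.829, -0.003, -3.134]
force: [0.3, 0.4, -0.8]
width: 38.0
gripper_force: 60.4
```

```bash
python3 - <<'E'
from h import *
st()
d=look("wrist");H,S,V=cv2.split(cv2.cvtColor(d["bgr"],cv2.COLOR_BGR2HSV));m=(((H<10)|(H>170))&(S>90)&(V>50)).astype(np.uint8)
P,u,v,n=lane()
c=max(cv2.findContours(m,0,1)[0],key=cv2.contourArea)
for h in(40,44,48):
    q=onplane(d,c[:,0],P+n*h,n)-P;print(h,cv2.minAreaRect(np.c_[q@u,q@v].astype(np.float32)))
for sx,z in((320,23),(304,23)):print(go(*lanerot(sx,z,0,0)))
E
```

```text
t 22.4 [667.9  38.  232.3] [ 2.829e+00 -3.000e-03 -3.134e+00] F [ 0.3  0.4 -0.8] w 38.0 gf 60.4 q7 2.05
40 ((304.9822082519531, 1.9145126342773438), (56.3962287902832, 7.069438457489014), 89.88739776611328)
44 ((305.4239807128906, 4.079999923706055), (54.698978424072266, 6.856664180755615), 89.88737487792969)
48 ((305.8657531738281, 6.245491027832031), (53.001731872558594, 6.643896102905273), 89.88739776611328)
[-2.800e-02  1.700e-02  2.549e+00 -2.000e-03 -3.000e-03 -2.000e-03]
[-3.100e-02 -1.583e+00  2.552e+00 -2.000e-03 -3.000e-03 -2.000e-03]
```

send_rows([
  [[-0.1,0,1.2,0,0,0],[-0.1,0,2.2,0,0,0],[-0.1,0,2.5,0,0,0],[-0.1,-0.8,2.5,0,0,0],[-0.1,-1.6,2.5,0,0,0],[-0.1,-1.6,2.6,0,0,0],[-0.1,-1.6,2.6,0,0,0]],
])

```text
clock: 23.2
eef_pos: [669.4, 29.4, 203.3]
tool_rot: [2.83, -0.001, -3.134]
force: [-0.9, -4.2, 7.6]
width: 37.8
gripper_force: 67.2
```

```bash
python3 - <<'E'
from h import *
st();print(go(*lanerot(304,22,0,0)));
E
```

```text
t 23.2 [669.4  29.4 203.3] [ 2.830e+00 -1.000e-03 -3.134e+00] F [-0.9 -4.2  7.6] w 37.8 gf 67.2 q7 2.09
[ 0.123  0.135  0.157 -0.003 -0.001 -0.002]
```

send_rows([
  [[0,0,-0.1,0,0,0],[0,0,-0.1,0,0,0],[0,0,-0.1,0,0,0],[0,0,-0.1,0,0,0]],
], grip=118)

```text
clock: 23.6
eef_pos: [668.8, 31.4, 203.5]
tool_rot: [2.828, -0.003, -3.132]
force: [0.6, -0.5, 0.2]
width: 45.8
gripper_force: 0.0
```

send_rows([
  [[0,0,-0.5,0,0,0],[0,0,-2,0,0,0],[0,0,-5,0,0,0],[0,0,-10,0,0,0],[0,0,-13,0,0,0],[0,0,-13,0,0,0],[0,0,-13,0,0,0]],
])

```text
clock: 24.3
eef_pos: [669.9, -9.7, 329.4]
tool_rot: [2.829, 0.0, -3.133]
force: [-0.1, 0.6, 0.2]
width: 46.3
gripper_force: 0.0
```

```bash
python3 - <<'E'
from h import *
st();stripe();red("scene");print(go(*down(475,-346,220,88)))
E
```

```text
t 24.3 [669.9  -9.7 329.4] [ 2.829  0.    -3.133] F [-0.1  0.6  0.2] w 46.3 gf 0.0 q7 2.01
stripe s,v [ 48.5 -15.1] size [14.5  6.5] ang 88.8
stripe s,v [49.2 21.1] size [25.9  6.7] ang 88.5
scene 13 [332. 194.] s 87.0 v 18.0
scene 12 [343. 202.] s 47.0 v 19.0
scene 49 [357. 207.] s 5.0 v 7.0
[ 19.708 -35.253  -0.107   0.239  -0.256   1.6  ]
```

Fixed: the stripes are at s≈5, 47 and 87, so three boxes are queued. Next, box 4.

send_rows([
  [[19.7,-35.3,-0.1,0.239,-0.256,1.6],[19.7,-35.3,-0.1,0.239,-0.256,1.6],[19.7,-35.3,-0.1,0.239,-0.256,1.6],[19.7,-35.3,-0.1,0.239,-0.256,1.6],[19.7,-35.3,-0.1,0.239,-0.256,1.6],[19.7,-35.3,-0.1,0.239,-0.256,1.6],[19.7,-35.3,-0.1,0.239,-0.256,1.6],[19.7,-35.3,-0.1,0.239,-0.256,1.6],[19.7,-35.3,-0.1,0.239,-0.256,1.6],[19.7,-35.3,-0.1,0.239,-0.256,1.6]],
], grip=80)

```text
clock: 25.4
eef_pos: [473.2, -348.5, 218.9]
tool_rot: [3.122, -0.02, 1.66]
force: [0.4, 0.6, -1.1]
width: 58.8
gripper_force: 0.0
```

```bash
python3 - <<'E'
from h import *
b=find(475,-346);st();print(b and go(*down(b[0],b[1]-1,74,b[2]+90)))
E
```

```text
wrist [ 475.3 -344.8   -4.5   41.3   64.   285. ] [252. 185.]
t 25.4 [ 475.2 -346.1  218.4] [ 3.123 -0.02   1.659] F [0.1 1.6 0. ] w 58.5 gf 0.0 q7 1.37
[-0.272 -0.262 14.438  0.017 -0.022  0.166]
```

send_rows([
  [[-0.2,-0.2,2,0.017,-0.022,0.15],[-0.2,-0.2,5,0.017,-0.022,0.15],[-0.3,-0.3,8,0.017,-0.022,0.15],[-0.3,-0.3,8,0.017,-0.022,0.15]],
])

```text
clock: 25.85
eef_pos: [473.3, -345.4, 136.0]
tool_rot: [-3.14, -0.006, 1.524]
force: [-0.4, -0.2, 0.6]
width: 58.7
gripper_force: 0.0
```

```bash
python3 - <<'E'
from h import *
b=find(475,-346);st();print(go(*down(475,-346,74,86.5)))
E
```

```text
wrist [ 475.5 -344.3   -3.4   40.9   65.6  619. ] [257. 212.]
t 25.9 [ 473.9 -346.9  138.2] [ 3.141e+00 -3.000e-03  1.523e+00] F [-0.  -0.6 -0.1] w 58.7 gf 0.0 q7 1.34
[ 7.400e-02  1.040e-01  6.423e+00  1.000e-03 -3.000e-03  1.300e-02]
```

send_rows([
  [[0.1,0.1,2,0,0,-0.013],[0.1,0.1,4,0,0,-0.013],[0.1,0.1,6,0,0,-0.013],[0.1,0.1,6.4,0,0,-0.013],[0.1,0.1,6.4,0,0,-0.013],[0.1,0.1,6.4,0,0,-0.013]],
])

```text
clock: 26.5
eef_pos: [476.5, -348.3, 77.7]
tool_rot: [3.135, 0.002, 1.534]
force: [0.2, -0.5, -0.2]
width: 58.6
gripper_force: 0.0
```

send_rows([
  [[0,0,0,0,0,0],[0,0,0,0,0,0],[0,0,0,0,0,0],[0,0,0,0,0,0]],
], grip=255)

```text
clock: 26.9
eef_pos: [476.5, -348.2, 77.7]
tool_rot: [3.135, 0.002, 1.534]
force: [-0.5, -0.2, 6.7]
width: 38.3
gripper_force: 60.7
```

send_rows([
  [[0,0,-5,0,0,0],[0,0,-10,0,0,0],[0,0,-15,0,0,0],[0,0,-20,0,0,0],[0,0,-20,0,0,0]],
])

```text
clock: 27.4
eef_pos: [476.4, -350.6, 283.6]
tool_rot: [3.127, 0.008, 1.533]
force: [0.1, -0.5, 0.4]
width: 38.4
gripper_force: 60.8
```

```bash
python3 - <<'E'
from h import *
s=st();print(go(*lanerot(320,80,0,0)))
E
```

```text
t 27.4 [ 476.4 -350.6  283.6] [3.127 0.008 1.533] F [ 0.1 -0.5  0.4] w 38.4 gf 60.8 q7 1.19
[38.618 17.703  2.067 -0.238  0.272 -1.599]
```

send_rows([
  [[38.6,17.7,2.0,-0.238,0.272,-1.599],[38.6,17.7,2.0,-0.238,0.272,-1.599],[38.6,17.7,2.0,-0.238,0.272,-1.599],[38.6,17.7,2.0,-0.238,0.272,-1.599],[38.6,17.7,2.0,-0.238,0.272,-1.599],[38.6,17.7,2.0,-0.238,0.272,-1.599],[38.6,17.7,2.0,-0.238,0.272,-1.599],[38.6,17.7,2.0,-0.238,0.272,-1.599],[38.6,17.7,2.0,-0.238,0.272,-1.599],[38.6,17.7,2.0,-0.238,0.272,-1.599]],
])

```text
clock: 28.4
eef_pos: [667.0, 38.3, 256.3]
tool_rot: [2.837, -0.029, 3.028]
force: [-0.8, -0.4, -0.8]
width: 38.4
gripper_force: 60.7
```

```bash
python3 - <<'E'
from h import *
st()
for sx,z in((320,80),(320,50)):print(go(*lanerot(sx,z,-2,0)))
E
```

```text
t 28.4 [667.   38.3 256.3] [ 2.837 -0.029  3.028] F [-0.8 -0.4 -0.8] w 38.4 gf 60.7 q7 1.93
[-0.409 -0.718 -0.875 -0.008  0.01  -0.125]
[-0.378 -0.697  2.125 -0.008  0.01  -0.125]
```

send_rows([
  [[-0.4,-0.7,-0.3,-0.008,0.01,-0.125],[-0.4,-0.7,-0.3,-0.008,0.01,-0.125],[-0.4,-0.7,1,-0.008,0.01,-0.125],[-0.4,-0.7,2.1,-0.008,0.01,-0.125],[-0.4,-0.7,2.1,-0.008,0.01,-0.125],[-0.4,-0.7,2.1,-0.008,0.01,-0.125]],
])

```text
clock: 29.0
eef_pos: [669.2, 31.6, 233.8]
tool_rot: [2.832, -0.003, 3.136]
force: [0.3, -0.7, 0.2]
width: 38.2
gripper_force: 60.7
```

```bash
python3 - <<'E'
from h import *
st()
d=look("wrist");H,S,V=cv2.split(cv2.cvtColor(d["bgr"],cv2.COLOR_BGR2HSV));m=(((H<10)|(H>170))&(S>90)&(V>50)).astype(np.uint8)
P,u,v,n=lane()
c=max(cv2.findContours(m,0,1)[0],key=cv2.contourArea)
for h in(36,39,42):
    q=onplane(d,c[:,0],P+n*h,n)-P;print(h,cv2.minAreaRect(np.c_[q@u,q@v].astype(np.float32)))
for sx,z in((320,24),(304,24)):print(go(*lanerot(sx,z,-2,0)))
E
```

```text
t 29.0 [669.2  31.6 233.8] [ 2.832e+00 -3.000e-03  3.136e+00] F [ 0.3 -0.7  0.2] w 38.2 gf 60.7 q7 2.06
36 ((298.0235595703125, -2.684019088745117), (61.407745361328125, 7.577629566192627), 89.17884826660156)
39 ((298.38958740234375, -1.0647430419921875), (60.091636657714844, 7.415224075317383), 89.17884826660156)
42 ((298.7555847167969, 0.5545291900634766), (58.7755126953125, 7.2528462409973145), 89.17884826660156)
[-0.046  0.618  2.85  -0.005  0.003 -0.014]
[-0.068 -0.981  2.857 -0.005  0.003 -0.014]
```

send_rows([
  [[-0.2,0.4,1.2,0,0,-0.014],[-0.2,0.4,2.2,0,0,-0.014],[-0.2,0.4,2.7,0,0,-0.014],[-0.2,-0.3,2.7,0,0,-0.014],[-0.2,-0.9,2.8,0,0,-0.014],[-0.2,-0.9,2.8,0,0,-0.014]],
])

```text
clock: 29.65
eef_pos: [671.7, 28.3, 204.8]
tool_rot: [2.834, 0.003, -3.137]
force: [-0.0, -0.7, 0.1]
width: 38.6
gripper_force: 60.7
```

```bash
python3 - <<'E'
from h import *
st();print(go(*lanerot(304,22,-3,0)))
E
```

```text
t 29.6 [671.7  28.3 204.8] [ 2.834e+00  3.000e-03 -3.137e+00] F [-0.  -0.7  0.1] w 38.6 gf 60.7 q7 2.1
[ 0.047  0.195  0.338 -0.006  0.004 -0.003]
```

No contact yet. Going 2.5 mm lower, then releasing.

send_rows([
  [[0,0,0.2,-0.006,0,0],[0,0,0.25,-0.006,0,0],[0,0,0.25,-0.006,0,0]],
])

```text
clock: 29.95
eef_pos: [671.9, 31.2, 203.2]
tool_rot: [2.826, 0.004, -3.134]
force: [0.2, -0.3, 1.0]
width: 38.6
gripper_force: 60.9
```

send_rows([
  [[0,0,0,0,0,0],[0,0,0,0,0,0],[0,0,0,0,0,0],[0,0,0,0,0,0]],
], grip=118)

```text
clock: 30.35
eef_pos: [671.6, 31.7, 202.7]
tool_rot: [2.826, 0.003, -3.134]
force: [0.5, 0.5, -0.2]
width: 46.1
gripper_force: 0.0
```

send_rows([
  [[0,0,-0.5,0,0,0],[0,0,-2,0,0,0],[0,0,-5,0,0,0],[0,0,-10,0,0,0],[0,0,-13,0,0,0],[0,0,-13,0,0,0],[0,0,-13,0,0,0],[0,0,-13,0,0,0],[0,0,-13,0,0,0],[0,0,-13,0,0,0]],
])

```text
clock: 31.35
eef_pos: [671.2, -8.4, 325.3]
tool_rot: [2.826, 0.001, -3.133]
force: [-0.6, 0.3, -0.8]
width: 46.4
gripper_force: 0.0
```

```bash
python3 - <<'E'
from h import *
st();red("scene")
d=stripe();cv2.imwrite("pics/w6.png",d["bgr"])
t=look("top");print([np.round(b[:6],1) for b in white_boxes(t)])
E
```

```text
t 31.4 [671.2  -8.4 325.3] [ 2.826e+00  1.000e-03 -3.133e+00] F [-0.6  0.3 -0.8] w 46.4 gf 0.0 q7 2.03
scene 11 [320. 186.] s 127.0 v 18.0
scene 12 [332. 194.] s 87.0 v 19.0
scene 11 [343. 202.] s 47.0 v 20.0
scene 50 [357. 207.] s 5.0 v 7.0
stripe s,v [128.  -17.7] size [17.5  6.6] ang 87.5
stripe s,v [ 87.9 -16.6] size [17.5  6.9] ang 88.2
stripe s,v [ 48.  -15.6] size [15.4  6.9] ang 88.9
stripe s,v [128.9  18.5] size [24.  7.] ang 89.1
stripe s,v [89.  19.7] size [24.2  6.8] ang 88.2
[array([455.2, 381.4,  -6.3,  36.5,  83.1,  28. ])]
```

View pics/w6.png

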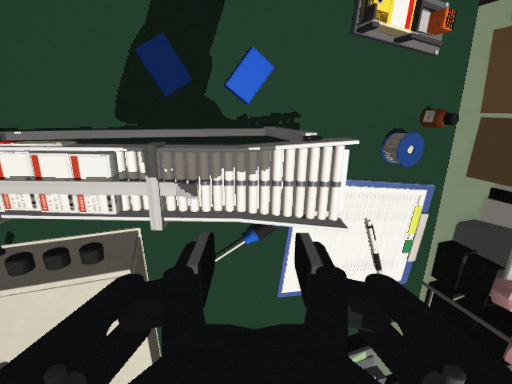

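All four boxes are queued, with red stripes at a 40 mm pitch from (37,165) to (107,165), and no white boxes remain on the bench. Now the dispenser.

```bash
python3 - <<'E'
from h import *
print(go(*down(450,330,280,84.3)))
E
```

```text
[21.888 30.956 14.879  0.239 -0.263  1.663]
```

send_rows([
  [[21.9,31.0,14.9,0.239,-0.263,1.663],[21.9,31.0,14.9,0.239,-0.263,1.663],[21.9,31.0,14.9,0.239,-0.263,1.663],[21.9,31.0,14.9,0.239,-0.263,1.663],[21.9,31.0,14.9,0.239,-0.263,1.663],[21.9,31.0,14.9,0.239,-0.263,1.663],[21.9,31.0,14.9,0.239,-0.263,1.663],[21.9,31.0,14.9,0.239,-0.263,1.663],[21.9,31.0,14.9,0.239,-0.263,1.663],[21.9,31.0,14.9,0.239,-0.263,1.663]],
], grip=255)

```text
clock: 32.5
eef_pos: [447.1, 334.3, 279.4]
tool_rot: [3.11, -0.031, 1.689]
force: [0.9, 0.1, 0.5]
width: -0.0
gripper_force: 0.0
```

send_rows([
  [[0,0,0,0,0,0],[0,0,0,0,0,0],[0,0,0,0,0,0]],
])

```text
clock: 32.8
eef_pos: [450.5, 329.4, 280.5]
tool_rot: [3.106, -0.031, 1.688]
force: [-0.3, 0.2, -0.3]
width: 0.2
gripper_force: 0.0
```

```bash
python3 - <<'E'
from h import *
st();d=look("wrist");np.save("pics/w7.npy",d,allow_pickle=True);im=d["bgr"].copy()
C=np.array([446.,291,0]);a=np.radians(84.3);Y=np.array([np.cos(a),np.sin(a),0]);X=np.array([Y[1],-Y[0],0]);Z=np.array([0,0,1.])
for x,y,z in((40,-44,12),(-40,-44,12),(40,132,12),(-40,132,12),(37,-42,46),(-37,-42,46),(37,42,46),(-37,42,46),(15,109,47),(-15,109,47),(0,109,31)):
    q=proj(d,C+X*x+Y*y+Z*z)[0];cv2.drawMarker(im,tuple(int(round(i)) for i in q),(255,0,255),cv2.MARKER_CROSS,7,1)
cv2.imwrite("pics/w7.png",cv2.resize(im,(800,600),interpolation=2))
E
```

```text
t 32.8 [450.5 329.4 280.5] [ 3.106 -0.031  1.688] F [-0.3  0.2 -0.3] w 0.2 gf 0.0 q7 0.11
```

View pics/w7.png

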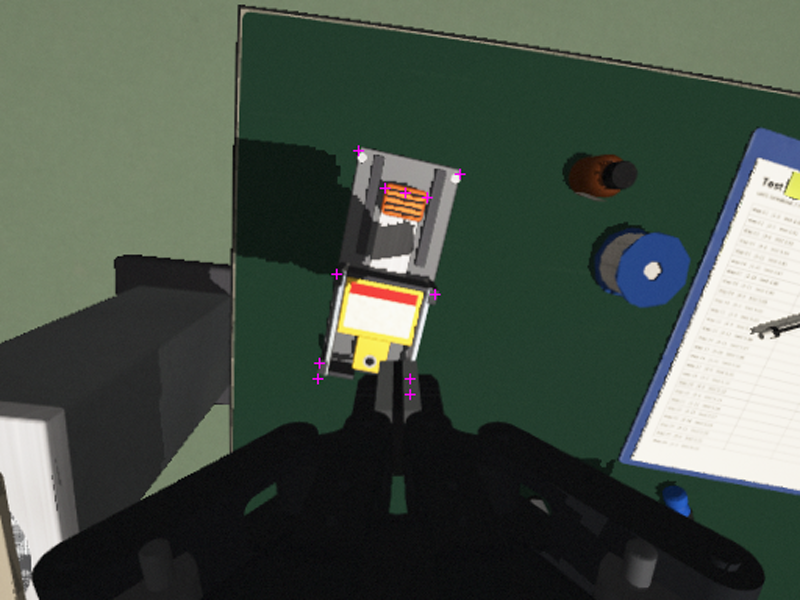

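The overlay agrees to about 3 mm. The thumb piece's back edge is near (408,187), the mouth is at the bottom near (370,375), and the flux bottle (600,175) and reel (650,270) are well clear. I'll go down behind the thumb slide.

```bash
cat >> h.py <<'E'
DC=np.array([448.,293,0])
def disp(x,y,z,off=0,a=84.3):
    r=np.radians(84.3);Y=np.array([np.cos(r),np.sin(r),0]);X=np.array([Y[1],-Y[0],0]);p=DC+X*x+Y*y
    return down(p[0],p[1],z,a)
E
python3 - <<'E'
from h import *
for z in(170,98):print(go(*disp(0,132,z)))
E
```

```text
[ 8.957  1.742 11.414  0.032 -0.035  0.215]
[ 8.73   1.486 18.606  0.032 -0.035  0.215]
```

send_rows([
  [[5,1,5,0.032,-0.035,0.215],[9.0,1.7,11.4,0.032,-0.035,0.215],[9.0,1.7,11.4,0.032,-0.035,0.215],[9.0,1.7,11.4,0.032,-0.035,0.215],[9.0,1.7,11.4,0.032,-0.035,0.215],[9.0,1.7,11.4,0.032,-0.035,0.215]],
])

```text
clock: 33.45
eef_pos: [461.7, 423.9, 171.5]
tool_rot: [3.14, -0.0, 1.469]
force: [0.1, -0.8, -0.0]
width: 0.3
gripper_force: 0.0
```

```bash
python3 - <<'E'
from h import *
st();d=look("wrist");H,S,V=cv2.split(cv2.cvtColor(d["bgr"],cv2.COLOR_BGR2HSV))
for z in(98,):print(go(*disp(0,132,z)))
E
```

```text
t 33.5 [461.7 423.9 171.5] [ 3.14  -0.     1.469] F [ 0.1 -0.8 -0. ] w 0.3 gf 0.0 q7 -0.15
[ 1.300e-02 -7.600e-02  7.388e+00  2.000e-03 -1.000e-03 -2.000e-03]
```

Down, then push 3.5 cm along tool −x; I'll check force and go on to full travel.

send_rows([
  [[0,0,4,0,0,0],[0,0,7.3,0,0,0],[0,0,7.3,0,0,0],[0,0,7.3,0,0,0]],
])

```text
clock: 33.9
eef_pos: [461.2, 424.9, 98.5]
tool_rot: [3.14, -0.0, 1.47]
force: [1.0, -0.5, 1.0]
width: -0.3
gripper_force: 0.0
```

send_rows([
  [[-0.8,0,0,0,0,0],[-1.6,0,0,0,0,0],[-2.4,0,0,0,0,0],[-3.2,0,0,0,0,0],[-3.5,0,0,0,0,0],[-3.5,0,0,0,0,0]],
])

```text
clock: 34.5
eef_pos: [456.9, 390.2, 97.2]
tool_rot: [3.141, 0.0, 1.471]
force: [0.7, 2.0, 1.8]
width: -0.0
gripper_force: 1.1
```

send_rows([
  [[-0.3,0,0,0,0,0],[-0.6,0,0,0,0,0],[-0.9,0,0,0,0,0],[-1.1,0,0,0,0,0],[-1.1,0,0,0,0,0]],
])

```text
clock: 35.0
eef_pos: [455.5, 379.3, 96.8]
tool_rot: [-3.141, 0.001, 1.471]
force: [1.7, 3.1, 1.7]
width: -0.1
gripper_force: 1.4
```

```bash
python3 - <<'E'
from h import *
s=st();r=np.radians(84.3);print("Y",(s["eef_pos"]-DC)@[np.cos(r),np.sin(r),0])
E
```

```text
t 35.0 [455.5 379.3  96.8] [-3.141e+00  1.000e-03  1.471e+00] F [1.7 3.1 1.7] w -0.1 gf 1.4 q7 0.02
Y 86.63598817457775
```

send_rows([
  [[-0.2,0,0,0,0,0],[-0.4,0,0,0,0,0],[-0.4,0,0,0,0,0]],
])

```text
clock: 35.3
eef_pos: [455.4, 378.5, 96.9]
tool_rot: [3.141, -0.004, 1.473]
force: [3.3, 8.3, -0.0]
width: -0.1
gripper_force: 4.6
```

send_rows([
  [[-0.2,0,0,0,0,0],[-0.3,0,0,0,0,0],[-0.3,0,0,0,0,0]],
])

```text
clock: 35.6
eef_pos: [455.3, 378.2, 97.0]
tool_rot: [3.14, -0.007, 1.475]
force: [3.5, 15.1, -2.3]
width: 0.3
gripper_force: 7.2
```

It's at the hard stop, so the slide is fully in. Backing off and looking at the tab.

send_rows([
  [[1,0,0,0,0,0],[3,0,0,0,0,0],[5,0,0,0,0,0],[5,0,-5,0,0,0],[5,0,-10,0,0,0],[5,0,-14,0,0,0],[5,0,-14,0,0,0]],
])

```text
clock: 36.3
eef_pos: [462.2, 421.7, 241.7]
tool_rot: [3.136, -0.002, 1.47]
force: [0.7, 0.1, 0.2]
width: -0.1
gripper_force: 0.0
```

```bash
python3 - <<'E'
from h import *
st();print(go(*disp(0,-65,220)))
E
```

```text
t 36.3 [462.2 421.7 241.7] [ 3.136e+00 -2.000e-03  1.470e+00] F [0.7 0.1 0.2] w -0.1 gf 0.0 q7 -0.21
[-1.9451e+01 -1.2800e-01  2.1240e+00  6.0000e-03 -2.0000e-03 -1.0000e-03]
```

send_rows([
  [[-5,-0.1,0,0,0,0],[-10,-0.1,1,0,0,0],[-15,-0.1,2,0,0,0],[-19.5,-0.1,2.1,0.006,0,0],[-19.5,-0.1,2.1,0.006,0,0],[-19.5,-0.1,2.1,0.006,0,0],[-19.5,-0.1,2.1,0.006,0,0]],
], grip=100)

```text
clock: 37.0
eef_pos: [439.1, 229.2, 215.3]
tool_rot: [-3.134, 0.001, 1.473]
force: [-0.1, 0.6, 0.3]
width: 52.2
gripper_force: 0.0
```

```bash
python3 - <<'E'
from h import *
st();d=look("wrist");H,S,V=cv2.split(cv2.cvtColor(d["bgr"],cv2.COLOR_BGR2HSV));m=((H>20)&(H<35)&(S>110)&(V>90)).astype(np.uint8)
r=np.radians(84.3);Y=np.array([np.cos(r),np.sin(r)]);X=np.array([Y[1],-Y[0]])
for c in cv2.findContours(m,0,1)[0]:
    if cv2.contourArea(c)<30: continue
    q=onz(d,c[:,0],18)[:,:2];p=np.c_[(q-DC[:2])@X,(q-DC[:2])@Y];print(cv2.contourArea(c),c[:,0].min(0),c[:,0].max(0),"disp",p.min(0).round(1),p.max(0).round(1),cv2.minAreaRect(p.astype(np.float32)))
cv2.imwrite("pics/w8.png",d["bgr"])
E
```

```text
t 37.0 [439.1 229.2 215.3] [-3.134e+00  1.000e-03  1.473e+00] F [-0.1  0.6  0.3] w 52.2 gf 0.0 q7 0.18
621.0 [244 166] [269 192] disp [-14.1 -70. ] [ 11.5 -42.9] ((-1.3283967971801758, -56.46111297607422), (25.55942726135254, 26.98244857788086), 0.20033761858940125)
5432.0 [223  76] [291 161] disp [-33.2 -37.9] [30.9 40.3] ((-1.1785812377929688, 1.1876106262207031), (64.07081604003906, 78.27595520019531), 0.02387145161628723)
```

View pics/w8.png

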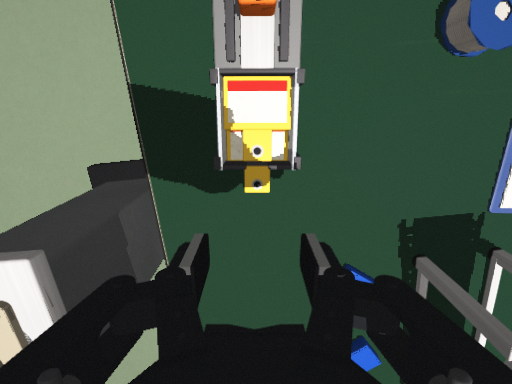

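The tab stands out of the mouth at (257,180), X≈-1.3 and Y from -43 to -70 in dispenser axes. Grasping it across its width.

```bash
python3 - <<'E'
from h import *
print(go(*disp(-1.3,-60,77)))
E
```

```text
[ 4.0700e-01  2.1300e-01  1.3832e+01 -7.0000e-03  1.0000e-03  2.0000e-03]
```

send_rows([
  [[0.4,0.2,5,-0.007,0,0],[0.4,0.2,9,-0.007,0,0],[0.4,0.2,12,-0.007,0,0],[0.4,0.2,13.8,-0.007,0,0],[0.4,0.2,13.8,-0.007,0,0],[0.4,0.2,13.8,-0.007,0,0]],
])

```text
clock: 37.65
eef_pos: [441.2, 233.0, 77.8]
tool_rot: [3.141, 0.001, 1.473]
force: [1.2, -0.3, 0.4]
width: 51.9
gripper_force: 0.0
```

send_rows([
  [[0,0,0,0,0,0],[0,0,0,0,0,0],[0,0,0,0,0,0],[0,0,0,0,0,0],[0,0,0,0,0,0]],
], grip=255)

```text
clock: 38.15
eef_pos: [441.6, 232.9, 78.9]
tool_rot: [3.139, -0.001, 1.472]
force: [-0.2, -0.3, 6.4]
width: 24.2
gripper_force: 58.6
```

send_rows([
  [[-1,0,0,0,0,0],[-2,0,0,0,0,0],[-3,0,0,0,0,0],[-4,0,0,0,0,0],[-5,0,0,0,0,0],[-6,0,0,0,0,0],[-7,0,0,0,0,0],[-8,0,0,0,0,0],[-8,0,0,0,0,0]],
])

```text
clock: 39.05
eef_pos: [432.8, 150.4, 77.8]
tool_rot: [3.141, 0.002, 1.468]
force: [0.3, -0.3, -0.1]
width: 24.3
gripper_force: 58.9
```

send_rows([
  [[0,0,-4,0,0,0],[0,0,-8,0,0,0],[0,0,-12,0,0,0],[0,0,-16,0,0,0],[0,0,-16,0,0,0],[0,0,-16,0,0,0]],
])

```text
clock: 39.65
eef_pos: [433.0, 153.6, 238.3]
tool_rot: [3.14, -0.001, 1.473]
force: [0.2, -0.3, -1.2]
width: 24.1
gripper_force: 59.1
```

```bash
cat >> h.py <<'E'
def yellow(h,name="wrist",save=None):
    d=look(name);H,S,V=cv2.split(cv2.cvtColor(d["bgr"],cv2.COLOR_BGR2HSV));m=((H>18)&(H<35)&(S>90)&(V>60)).astype(np.uint8)
    if save: cv2.imwrite(f"pics/{save}.png",d["bgr"])
    P,u,v,n=lane()
    for c in cv2.findContours(m,0,1)[0]:
        if cv2.contourArea(c)<30: continue
        q=onplane(d,c[:,0],P+n*h,n)-P;q=np.c_[q@u,q@v].astype(np.float32);r=cv2.minAreaRect(q)
        print(name,"yel",c[:,0].mean(0).round(),"s",q[:,0].min().round(1),q[:,0].max().round(1),"v",q[:,1].min().round(1),q[:,1].max().round(1),"rect",np.round(r[0],1),np.round(r[1],1),round(r[2],1))
E
python3 - <<'E'
from h import *
st();d=look("wrist");cv2.imwrite("pics/w9.png",d["bgr"])
print(go(*lanepose(325,90,0,-1,True)),go(*lanepose(325,90,0,1,True)))
E
```

```text
t 39.6 [433.  153.6 238.3] [ 3.140e+00 -1.000e-03  1.473e+00] F [ 0.2 -0.3 -1.2] w 24.1 gf 59.1 q7 0.23
[-9.9660e+00  2.4674e+01 -3.5900e+00  1.7000e-02  3.1400e-01 -1.0600e-01] [-9.966 24.674 -3.59   0.476 -0.025  2.998]
```

View pics/w9.png

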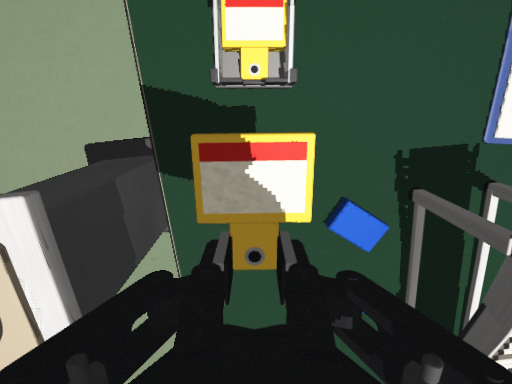

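The tag is held level by its tab at (255,255), and the rest of the stack stays in the dispenser at (255,45). Moving it over the lane with the tab downhill.

```bash
python3 - <<'E'
from h import *
print(go(*lanepose(312,90,0,-1,True)))
E
```

```text
[-1.1195e+01  2.4806e+01 -3.1880e+00  1.7000e-02  3.1400e-01 -1.0600e-01]
```

send_rows([
  [[0,0,-3.2,0,0.1,-0.03],[-2,5,-3.2,0.005,0.2,-0.06],[-5,10,-3.2,0.01,0.3,-0.1],[-7,15,-3.2,0.017,0.314,-0.106],[-9,20,-3.2,0.017,0.314,-0.106],[-11.2,24.8,-3.2,0.017,0.314,-0.106],[-11.2,24.8,-3.2,0.017,0.314,-0.106],[-11.2,24.8,-3.2,0.017,0.314,-0.106],[-11.2,24.8,-3.2,0.017,0.314,-0.106]],
])

```text
clock: 40.6
eef_pos: [667.9, 16.4, 267.6]
tool_rot: [-3.138, -0.314, 1.576]
force: [-0.2, -0.8, -1.5]
width: 23.9
gripper_force: 59.1
```

```bash
python3 - <<'E'
from h import *
st();yellow(83,save="w10")
for z in (40,23):print(go(*lanepose(312,z,0,-1,True)))
E
```

```text
t 40.6 [667.9  16.4 267.6] [-3.138 -0.314  1.576] F [-0.2 -0.8 -1.5] w 23.9 gf 59.1 q7 0.63
wrist yel [253. 193.] s 301.8 374.8 v -29.0 30.3 rect [338.2   0.6] [72.9 59.2] 0.4
wrist yel [102.  13.] s 421.0 430.1 v 63.0 66.8 rect [425.5  64.8] [1.9 9.8] 73.8
wrist yel [73. 25.] s 413.0 430.8 v 67.9 84.8 rect [420.6  77.1] [16.2 16.3] 70.6
[ 5.400e-02  1.040e-01  4.897e+00 -3.000e-03 -1.000e-03 -2.000e-03]
[ 5.200e-02  1.090e-01  6.597e+00 -3.000e-03 -1.000e-03 -2.000e-03]
```

The tag is centred (v = 0.6 mm, 0.4° skew). Lowering it.

send_rows([
  [[0.05,0.05,2.5,0,0,0],[0.05,0.05,4.5,0,0,0],[0.05,0.05,5.8,0,0,0],[0.05,0.05,6.3,0,0,0],[0.05,0.05,6.4,0,0,0],[0.05,0.05,6.4,0,0,0]],
])

```text
clock: 41.25
eef_pos: [669.3, 37.1, 210.2]
tool_rot: [3.14, -0.313, 1.579]
force: [0.6, 0.4, -0.6]
width: 24.3
gripper_force: 59.1
```

```bash
python3 - <<'E'
from h import *
st();print(go(*lanepose(312,21,0,-1,True)));yellow(14)
E
```

```text
t 41.2 [669.3  37.1 210.2] [ 3.14  -0.313  1.579] F [ 0.6  0.4 -0.6] w 24.3 gf 59.1 q7 0.67
[-0.008 -0.116  0.673  0.002  0.001 -0.   ]
wrist yel [253. 193.] s 298.5 376.1 v -32.7 30.4 rect [337.1  -1.3] [77.5 62.7] 0.8
wrist yel [65.  5.] s 431.7 434.8 v 81.6 85.3 rect [433.3  83.4] [3.7 3.2] 88.1
wrist yel [38. 15.] s 421.8 435.8 v 86.3 106.3 rect [428.4  96.9] [19.9 13.6] 84.6
```

send_rows([
  [[0,0,0.3,0,0,0],[0,0,0.5,0,0,0],[0,0,0.6,0,0,0],[0,0,0.6,0,0,0]],
])

```text
clock: 41.7
eef_pos: [669.0, 39.2, 203.7]
tool_rot: [3.141, -0.314, 1.579]
force: [-0.1, 0.1, -0.5]
width: 24.2
gripper_force: 59.1
```

send_rows([
  [[0,0,0.1,0,0,0],[0,0,0.2,0,0,0],[0,0,0.2,0,0,0]],
])

```text
clock: 42.0
eef_pos: [669.0, 39.8, 201.8]
tool_rot: [3.141, -0.314, 1.579]
force: [0.2, 0.3, 0.1]
width: 23.8
gripper_force: 59.1
```

```bash
python3 - <<'E'
from h import *
st();print(go(*lanepose(312,20,0,-1,True)));yellow(9)
E
```

```text
t 42.0 [669.   39.8 201.8] [ 3.141 -0.314  1.579] F [0.2 0.3 0.1] w 23.8 gf 59.1 q7 0.68
[-0.008 -0.092 -0.112  0.001  0.    -0.001]
wrist yel [253. 193.] s 301.0 376.4 v -31.3 29.8 rect [338.5  -0.9] [75.3 61. ] 0.6
wrist yel [60.  2.] s 431.7 433.8 v 81.4 85.3 rect [432.7  83.4] [3.9 2. ] 87.9
wrist yel [32. 13.] s 421.8 434.6 v 86.8 106.3 rect [428.   96.8] [19.5 12.5] 87.6
```

send_rows([
  [[0,0,0.1,0,0,0],[0,0,0.2,0,0,0],[0,0,0.2,0,0,0]],
])

```text
clock: 42.35
eef_pos: [669.3, 39.9, 200.8]
tool_rot: [3.14, -0.314, 1.579]
force: [-1.4, -2.2, 4.8]
width: 23.7
gripper_force: 62.3
```

send_rows([
  [[0,0,0,0,0,0],[0,0,0,0,0,0],[0,0,0,0,0,0],[0,0,0,0,0,0]],
], grip=160)

```text
clock: 42.75
eef_pos: [669.2, 40.2, 200.2]
tool_rot: [3.14, -0.314, 1.579]
force: [-0.6, -1.5, 3.9]
width: 32.2
gripper_force: 1.7
```

```bash
python3 - <<'E'
from h import *
st();yellow(6,save="w11")
E
```

```text
t 42.8 [669.2  40.2 200.2] [ 3.14  -0.314  1.579] F [-0.6 -1.5  3.9] w 32.2 gf 1.7 q7 0.68
wrist yel [253. 204.] s 295.4 368.9 v -30.7 28.8 rect [332.2  -1. ] [73.6 59.5] 0.1
wrist yel [58.  2.] s 432.1 434.1 v 82.9 86.8 rect [433.1  84.8] [3.9 2. ] 87.9
wrist yel [30. 13.] s 422.4 435.0 v 87.9 107.9 rect [428.5  98.2] [20.1 12.2] 87.6
```

The tag lies flat, with its shoulders resting against the fingers. Lifting away.

send_rows([
  [[0,0,-0.5,0,0,0],[0,0,-2,0,0,0],[0,0,-5,0,0,0],[0,0,-9,0,0,0],[0,0,-13,0,0,0],[0,0,-13,0,0,0],[0,0,-13,0,0,0],[0,0,-13,0,0,0],[0,0,-13,0,0,0],[0,0,-13,0,0,0]],
])

```text
clock: 43.8
eef_pos: [669.0, 0.9, 322.5]
tool_rot: [-3.14, -0.314, 1.579]
force: [1.1, 0.5, -0.0]
width: 31.8
gripper_force: 0.0
```

```bash
python3 - <<'E'
from h import *
st();yellow(6);yellow(6,"scene");red("scene")
a=look("scene")["bgr"][110:230,230:400];cv2.imwrite("pics/f1.png",cv2.resize(a,(800,565),interpolation=2))
E
```

```text
t 43.8 [669.    0.9 322.5] [-3.14  -0.314  1.579] F [ 1.1  0.5 -0. ] w 31.8 gf 0.0 q7 0.58
wrist yel [261. 302.] s 163.9 184.8 v -10.7 -7.1 rect [174.3  -8.9] [20.9  3.5] 0.3
wrist yel [244. 302.] s 165.3 184.8 v 7.9 15.0 rect [175.   11.4] [ 6.9 19.6] 89.0
wrist yel [254. 263.] s 199.6 241.4 v -31.1 30.3 rect [219.7  -0.8] [59.9 41.1] 86.8
wrist yel [99. 27.] s 435.7 476.4 v 113.3 149.9 rect [456.4 133.5] [30.  43.5] 74.7
scene yel [429. 256.] s -297.1 -209.2 v -60.6 45.6 rect [-253.5   -7.5] [89.7 95.2] 8.7
scene yel [173. 191.] s 420.4 456.5 v 285.7 325.9 rect [438.3 301.5] [28.9 43.3] 37.5
scene yel [305. 175.] s 163.2 199.7 v -6.2 30.5 rect [181.4  12.1] [36.9 36.3] 0.9
scene yel [197. 114.] s 537.7 552.7 v 25.7 71.3 rect [545.1  48.4] [45.7 12.2] 83.7
scene 21 [292. 166.] s 226.0 v 17.0
scene 11 [321. 185.] s 127.0 v 17.0
scene 12 [332. 194.] s 87.0 v 19.0
scene 11 [343. 202.] s 47.0 v 20.0
scene 49 [357. 207.] s 5.0 v 6.0
```

View pics/f1.png

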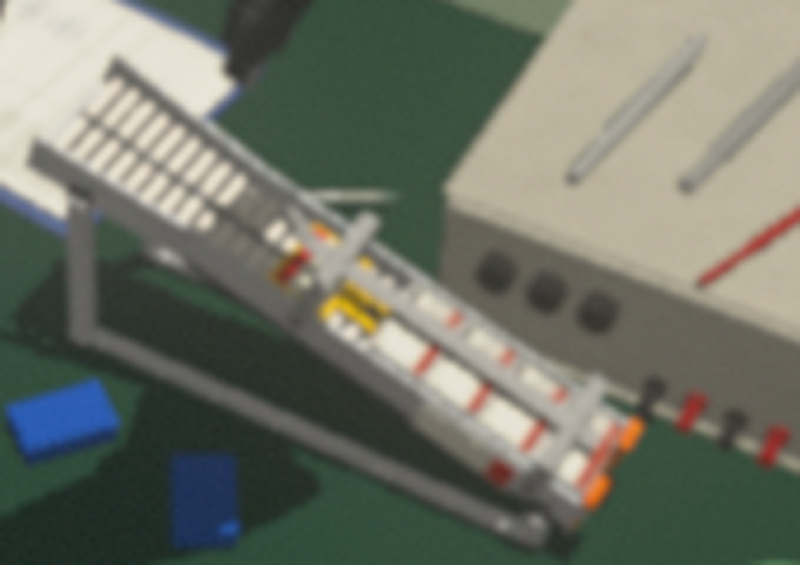

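The scene crop shows four boxes queued at the stop, with the tag lying flat behind them and its tab tip at s≈163 mm. The last box ends at about 160–163 mm, and both views agree that it has come to rest. The gripper is clear, so I'm handing in.

```bash
python3 -c "
from h import *
yellow(6)
from cell import ctrl
print(ctrl.finish_job())"
```

```text
wrist yel [261. 302.] s 164.2 185.2 v -11.2 -7.6 rect [174.7  -9.4] [21.   3.5] 0.3
wrist yel [243. 301.] s 165.7 185.2 v 8.5 15.7 rect [175.4  12.1] [ 7.  19.6] 89.4
wrist yel [254. 262.] s 199.9 241.8 v -30.7 29.8 rect [220.   -0.8] [59.9 42. ] 88.2
wrist yel [99. 27.] s 435.5 476.3 v 113.9 149.7 rect [456.4 133.6] [30.1 43.2] 75.8
the job is handed in; nothing more can be done
None
```

The job is handed in: all four white boxes on the bench are queued against the stop, and one reorder tag lies flat behind the last box; box 3 wedged on its first laying, so I picked it up, straightened it and laid it again.

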